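# Move a culture dish from warming plate to slotted stand with a dish lifter

### The arm

A 6-joint arm with a two-finger parallel gripper is mounted at the origin on a cart in front of the work surface, level with it; the furniture and walls round the work are solid. World frame = base frame: x ahead of the robot, y to its left, z up, the work surface at z = 0. Lengths are in mm, angles in rad, forces in N, time in s.
With the tool pointing down it reaches from about 350 to 775 mm from the base axis. Payload 7.3 kg.
Tool frame: the origin (TCP) lies midway between the tips of the shut fingers; the grasp point (between the pads) lies 19 mm behind it; z points along the fingers, y is the line along which they close (so a half turn about z gives the same grasp; the last joint's range is limited). The gripper opens to 92 mm and grips with 3 to 60 N. Pads are 19 mm wide; open, the fingers measure 130 mm over their backs; the gripper's body (75 mm by 190 mm) begins 47 mm behind the grasp point.
Start: joints at [1.15, 0.342, 1.524, -0, 1.275, -0.146], TCP at [142.446, 505.326, 226.741] pointing down, gripper open.
Joint ranges: [-2.53, 2.53], [-0.77, 2.02], [0.04, 2.7], [-1, 4.14], [0.28, 2.66], [-3.11, 3.11]. Speed limits (rad/s): [2.57, 2.57, 3.14, 3.14, 3.14, 3.14].

### API

Orientations are given as [roll, pitch, yaw] about the fixed x, y, z axes, in that order (R = Rz(yaw) Ry(pitch) Rx(roll)).
In Python, from plant import readout, vision, order, models gives the robot as it stands. The module is installed in compiled form; this text tells all that it offers.
- The arm moves only by the tool step_arm, never from a script. Its argument "series" is text: rows parted by semicolons, each of 7 numbers parted by spaces: the gripper's target within -1 to 1 (shut at 1, half-way at 0, fully open at -1), then the shift along the tool's x, y, z each as a share of 80 mm, from -1 to 1, then the turn, a rotation vector about the tool's x, y, z each as a share of 2 pi rad, from -1 to 1. In form: jaw x y z ax ay az; .... A call has 1 to 20 rows; each row is the pose to reach, as a shift and turn from the pose commanded when the call began, along the tool's axes at that moment, turning the shorter way round; what a row does not reach only later rows make up. A row lasts 1/10 s, in which the tool goes at most 50 mm and 8.59 degrees, less where a joint would pass 70% of its speed; a pose out of reach is approached as far as the arm can. A call with a number of a shift or a turn outside -1 to 1 is refused whole. A call with a gripper value outside its range is refused whole. The fingers move at their own pace and stop on an object; the grip force is fixed at half the most. Time passes only in rows, so rows that repeat a pose let the fingers close. It gives the time, the measured TCP pose, the force, the opening and the grip force at its end, in the units of the state.
- readout.get_obs(): the state, without advancing time (a new reading comes with each control period).
- vision.capture(name): name is "side" or "top"; returns a dict with "frame" (400x640x3 uint8, red, green, blue), "depth" (400x640 float32, mm along the optical axis (not along the pixel's ray), 0 where there is no reading), "fovy" (degrees; the focal length in pixels is half the picture's height over the tangent of half this angle, whatever the lens; pixels are square), "cx", "cy" (the principal point, pixels), "k1" (the pictures are not rectified: a ray, as slopes to the right and down, at radius r is drawn at 1 + k1 r^2 times it, then the intrinsics apply), "rvec" (rotation vector, rad) and "tvec" (3), from world to camera coordinates, as OpenCV has them. Camera axes: x right, y down, z forward; pixel columns grow to the right and rows downward; lengths in mm; the calibration is good to about 2 mm. A picture is of the moment at which its call begins.
- order.close_job(): hands the job in; it is judged then, once.
Trained networks look in a picture, given as the dict that the camera call returned (one of the last four; its "shot" number tells which), for a name from the list of things; names that differ only in an ending like _2 or _b are one class to them, and where a whole thing is asked for, a point or a joint stands for the part that bears it (a point fixed in the world has none). Each returns a list of dicts, best first, with "p" (0 to 1); they miss things now and then, are a little off and sometimes report something else, mostly with a low value. They report only what shows in the picture. A call takes as long as a camera call. They do not tell look-alikes from the thing itself.
- models.look_for(picture, thing): "position" ([column, row] in pixels, amid what is visible of it).
- models.pinpoint(picture, thing): "position" ([column, row] in pixels: a listed point, or the origin of a listed thing).
The state is a dict: "time": time; "joint_positions": joint angles; "dq": joint speeds; "tau": joint torques, N m; "tool_pos": TCP position; "tcp_rot": TCP orientation; "contact_force": force on the tool from outside, world axes, zero at the start; "moment": the same for the moment, N m; "grip_width": finger opening in mm; "finger_force": force on a finger pad.
Only numpy, scipy, OpenCV 4.12 (cv2) and the standard library are available. Lean on these libraries where they do the work, as an engineer would, in place of code of your own. Each camera call takes 0.05 s, during which the arm holds its last target. There are 200 camera calls.

### The job

Without touching the culture dish with the hand, work the thin blade of the dish lifter under it on the warming plate, using the plate's stop bar to keep it from sliding away, and lift it clear on the blade. Carry it level, without ramming or squeezing it, to the slotted stand, and lower the blade through the slot so that the dish stays lying flat on both rails, centred on the stand. Then draw the lifter out and stand it back upright on its blade on the open worktop, let go of it, and leave the small bottle beyond the lifter, the timer and the marker where they are.

Things in the scene. Friction and masses are not known exactly. Their poses are not given: they have to be found in the camera images.
- lifter: Dish lifter, loose, 0.11 kg, standing on its flat steel blade: 34 mm wide, 2.5 mm thick, bevelled on top over the front 30 mm to a 0.3 mm edge. Upright on it a stem 22 x 10 mm (x, y), then a grey grip 24 x 18 mm, 35 to 95 mm above the underside. Origin: on the underside below the grip's middle; x along the blade to its front edge (85 mm ahead; 16 mm of blade behind), y across, z up.
- lifter_grip (a point): Middle of the lifter's grip, 70 mm above the underside; axes as the lifter's. The 18 mm width lies along y.
- lifter_tip (a point): Middle of the blade's front edge, at its underside, 85 mm ahead of the lifter's origin; axes as the lifter's.
- plate: Warming plate (cold), fixed: flat aluminium slab 150 mm (x) x 120 mm (y), let into the worktop by up to 6 mm, so its upper face stands 8 to 14 mm above the worktop. Origin at the slab's middle, 14 mm below its upper face; x points to the edge with the stop bar, z up. The other three edges are open.
- plate_stop (a point): On the plate's upper face at the middle of the foot of the stop bar's inner face, 67 mm ahead of the plate's origin; axes as the plate's. The steel bar is 8 mm thick, 10 mm high, and runs the full width along y.
- dish: Culture dish, closed, clear with amber filling, loose, about 0.03 kg: 66 mm diameter, 15 mm high, flat bottom with a square lower edge. Origin at the middle of its underside, z up. It lies flat on the warming plate, 6 to 24 mm short of the stop bar, and slides easily when pushed.
- dish_centre (a point): Centre of the culture dish, 7.5 mm above its underside; axes as the dish's.
- stand: Slotted dish stand, fixed: an 8 mm foot, 80 mm (x) x 100 mm (y), with two white rails along x, each 70 mm long and 20 mm wide, tops 50 mm above the worktop. Between them a slot 48 mm wide, open upward and at both ends, down to the foot. Origin at the middle of its underside; x along the slot, away from the robot, z up.
- stand_top (a point): Middle of the stand, between the rails, at the height of their tops; axes as the stand's. The centre of the dish's underside belongs here.
- bottle: Bystander: reagent bottle 44 mm diameter, 110 mm high, loose. Origin at the middle of its underside.
- timer: Bystander: bench timer 68 x 62 x 19 mm, loose. Origin at the middle of its underside.
- marker: Bystander: marker pen 136 x 12 x 12 mm lying on the worktop, loose. Origin at the middle of its underside.
Mind the look-alikes: they are no part of the job. What is shaped like the lifter but black is not meant.

How it is judged:
By the outcome, as a careful person would: the job done as asked, in the order asked, and still so for the second after the job is handed in, with the robot touching nothing.
It also fails if it takes over 72 s, if anything falls off the work surface, if the arm or the gripper's body presses on something with over 40 N, if the wrist force passes 120 N, or if a joint passes its speed limit or range.

## Working session

There is one attempt and no reset: what is moved stays moved. The work goes in short steps, Python scripts to look and compute and a tool call to move; the robot and the scene stay as the last step left them, time stands still between calls to the robot, and variables do not carry over. Pictures are saved under pics/ and viewed, at most 10 in all, crops included, and the job is handed in when it is done.

Besides the shell and the picture viewer there is one more tool, called after "Emit:" as name(argument=value, ...) on one line, values as JSON. step_arm: Moves the arm, as the interface text tells. Shift numbers are shares of 80 mm and turn numbers shares of 2 pi rad, none past 1 either way. Its arguments: {"type":"object","properties":{"series":{"type":"string"}},"required":["series"]}

```bash
mkdir -p pics; cat > h.py <<'E'
import numpy as np, cv2
from plant import readout, vision, order, models
from scipy.spatial.transform import Rotation as Rn
def cam(p):
    f=200/np.tan(np.radians(p["fovy"])/2); R=cv2.Rodrigues(np.array(p["rvec"],float))[0]; return f,R,np.array(p["tvec"],float).ravel()
def ray(p,uv):
    f,R,t=cam(p); uv=np.atleast_2d(uv).astype(float)
    d=(uv-[p["cx"],p["cy"]])/f; s=d.copy()
    for _ in range(30): s=d/(1+p["k1"]*(s**2).sum(1,keepdims=True))
    return np.c_[s,np.ones(len(s))]
def atz(p,uv,z):
    f,R,t=cam(p); r=ray(p,uv)@R; c=-R.T@t
    return c+r*((z-c[2])/r[:,2])[:,None]
def bydepth(p,uv):
    f,R,t=cam(p); uv=np.atleast_2d(uv); i=np.round(uv).astype(int); D=p["depth"][i[:,1],i[:,0]]
    return (ray(p,uv)*D[:,None]-t)@R
def proj(p,X):
    f,R,t=cam(p); c=np.atleast_2d(X)@R.T+t; s=c[:,:2]/c[:,2:]
    return s*(1+p["k1"]*(s**2).sum(1,keepdims=True))*f+[p["cx"],p["cy"]]
def cloud(p):
    v,u=np.mgrid[0:400,0:640]; return bydepth(p,np.c_[u.ravel(),v.ravel()]).reshape(400,640,3)
def save(p,n,crop=None,s=1):
    im=p["frame"][:,:,::-1]
    if crop: im=im[crop[1]:crop[3],crop[0]:crop[2]]
    cv2.imwrite("pics/"+n,cv2.resize(im,None,fx=s,fy=s,interpolation=cv2.INTER_CUBIC))
E
python3 - <<'E'
from h import *
import pickle
np.set_printoptions(precision=1,suppress=True)
o=readout.get_obs(); print(o)
P={}
for n in("top","side"):
    p=vision.capture(n); P[n]=p; save(p,n+"1.png"); 
    f,R,t=cam(p); print(n,f,p["cx"],p["cy"],p["k1"],"cam at",-R.T@t,"fwd",R[2])
    for th in["lifter","lifter_grip","lifter_tip","plate","plate_stop","dish","dish_centre","stand","stand_top","bottle","timer","marker"]:
        for r in models.pinpoint(p,th)[:3]:
            print(th,round(r["p"],2),np.array(r["position"]),bydepth(p,np.clip(r["position"],0,[639,399]))[0])
pickle.dump(P,open("P1.pkl","wb"))
E
cd pics && python3 -c "
import cv2,numpy as np
cv2.imwrite('both.png',np.vstack([cv2.imread('top1.png')[:, :],cv2.imread('side1.png')])[:, :]) "
```

```text
{'time': 0.0, 'joint_positions': array([ 1.1,  0.3,  1.5,  0. ,  1.3, -0.1]), 'dq': array([-0.,  0.,  0.,  0., -0., -0.]), 'tau': array([ -0. , -43.1, -24.4,   0.1,   0.1,  -0. ]), 'tool_pos': array([142.3, 505. , 226.1]), 'tcp_rot': array([-3.1, -0. ,  2.9]), 'contact_force': array([-0.5, -0.4, -0.5]), 'moment': array([-0. , -0.1, -0. ]), 'finger_force': 0.0, 'grip_width': 91.97216372166812}
top 502.99209824150483 326.31787143062957 191.04801067347498 0.034017274548134704 cam at [ 384.3  206.2 1085.7] fwd [ 0.1 -0.  -1. ]
lifter 0.96 [323.4 220.1] [463.4 209.7  95.8]
lifter 0.56 [231.5 285.9] [330.  393.4  45.2]
lifter_grip 0.7 [322.2 219. ] [465.9 212.1  92.2]
lifter_tip 0.87 [213.5 326.6] [243.1 435.8  -3.9]
lifter_tip 0.85 [316.9 185. ] [547.  225.7   3.5]
plate 0.65 [227.1 208.9] [488.7 414.   24.8]
plate_stop 0.55 [203. 185.] [539.9 469.6  16.3]
plate_stop 0.25 [322.1 220.1] [463.5 212.2  93.7]
dish 0.57 [216.9 199.4] [508.4 436.5  24.7]
dish_centre 0.64 [218.8 200.3] [506.9 432.9  22.4]
stand 0.73 [304.7 286.7] [329.8 246.   16.2]
stand 0.59 [402.3 161.8] [600.9  41.1  10.3]
s
[... 554 characters left out ...]
p 0.89 [339.7 198.1] [468.2 222.   73.1]
lifter_grip 0.62 [391.2 261.3] [324.3 411.8  81.2]
lifter_tip 0.92 [437.3 331.1] [244.7 442.1   1.2]
lifter_tip 0.59 [299.4 224. ] [552.5 230.6   0.9]
plate 0.87 [288.1 285.2] [476.9 449.5  20.4]
plate 0.63 [278.3 273.2] [502.8 431.5  24.4]
plate_stop 0.61 [250.9 286.8] [537.1 463.3   9.8]
dish 0.7 [290.5 282.6] [474.8 444.7  22.7]
dish 0.59 [277.4 281. ] [494.1 452.4  25.8]
dish_centre 0.85 [276.1 275.1] [503.1 439.   25.6]
stand 0.92 [309.9 185.9] [590.7  78.2  18.2]
stand_top 0.62 [312.5 169. ] [609.9  13.5  34.8]
bottle 0.77 [261.2 210.9] [644.3 226.9  12.1]
timer 0.79 [402.  251.8] [311.6 401.4  94.7]
marker 0.72 [372.5 205.5] [426.  114.4  13.7]
```

View pics/top1.png

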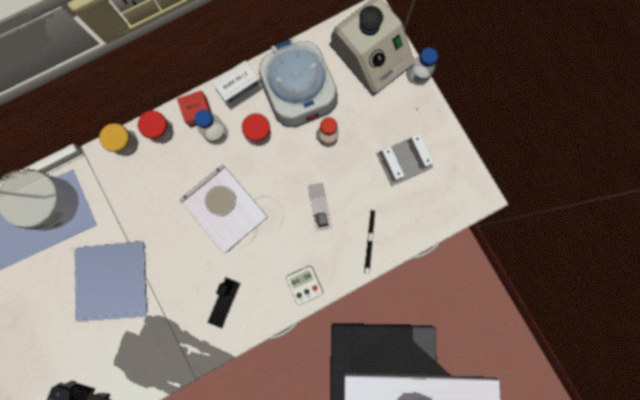

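View pics/side1.png

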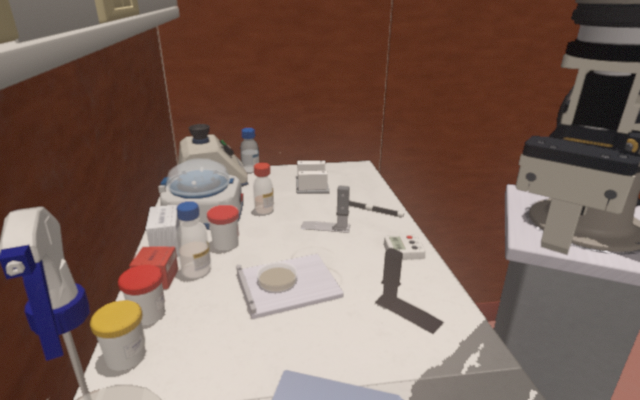

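The top view shows the grey lifter at (320,215), the plate with its bar at the upper-left edge (203,185) and the dish at (220,200). The stand is at (405,159). The black look-alike at (224,302) is to be ignored. Next I rectify the picture to metric scale for closer measurement.

```bash
cat >> h.py <<'E'
def ortho(p,z,x0,x1,y0,y1,s=3):
    # rows: x from x1 down to x0, cols: y from y1 down to y0
    X,Y=np.meshgrid(np.arange(x1,x0,-1/s),np.arange(y1,y0,-1/s),indexing="ij")
    q=proj(p,np.c_[X.ravel(),Y.ravel(),np.full(X.size,z)]).astype(np.float32).reshape(X.shape+(2,))
    im=cv2.remap(p["frame"][:,:,::-1].copy(),q[...,0],q[...,1],cv2.INTER_CUBIC)
    for x in range(int(np.ceil(x0/20)*20),int(x1)+1,20):
        r=int((x1-x)*s); cv2.line(im,(0,r),(8 if x%100 else 20,r),(0,0,255),1)
    for y in range(int(np.ceil(y0/20)*20),int(y1)+1,20):
        c=int((y1-y)*s); cv2.line(im,(c,0),(c,8 if y%100 else 20),(0,0,255),1)
    return im
E
python3 - <<'E'
from h import *
import pickle
P=pickle.load(open("P1.pkl","rb"))
a=[]
for n in("top","side"):
    p=P[n]
    a.append(np.hstack([ortho(p,11,390,590,330,530,1.5),ortho(p,0,420,620,170,270,1.5),ortho(p,50,520,680,-50,130,1.5)[:300] if 0 else cv2.copyMakeBorder(ortho(p,50,530,680,-30,120,1.5),0,75,0,0,cv2.BORDER_CONSTANT)]))
im=np.vstack(a); print(im.shape); cv2.imwrite("pics/ortho.png",im)
np.set_printoptions(precision=1,suppress=True)
for n in P:
    p=P[n]; C=cloud(p); x,y,z=np.moveaxis(C,-1,0); F=p["frame"].astype(int); ok=p["depth"]>0
    m=ok&(abs(x-465)<30)&(abs(y-212)<30)&(z>60)&(z<110); print(n,"grip",m.sum(),np.median(C[m],0),"top95",np.percentile(z[m],[50,90]))
    m=ok&(abs(x-605)<50)&(abs(y-40)<60)&(z>38)&(z<62); print("rails",m.sum(),np.median(C[m],0),C[m].mean(0),cv2.minAreaRect(C[m][:,:2].astype(np.float32)))
    m=ok&(abs(x-400)<20)&(abs(y-250)<40); print("worktop z",np.median(z[m]),z[m].std())
    c=(490,430); m=ok&(np.hypot(x-470,y-390)<18); print("plate z",np.median(z[m]),z[m].std(),m.sum())
    m=ok&(np.hypot(x-510,y-435)<20); print("dish z",np.median(z[m]))
    print("RGB plate/table",np.median(F[ok&(np.hypot(x-460,y-390)<12)],0),np.median(F[ok&(np.hypot(x-400,y-250)<20)],0))
E
```

```text
(600, 675, 3)
top grip 116 [465.5 212.3  95.1] top95 [95.1 97.7]
rails 723 [604.1  25.   50.9] [604.5  36.   50.3] ((605.6668701171875, 36.43281555175781), (71.90900421142578, 89.25044250488281), 25.303346633911133)
worktop z 0.7721473559597385 1.9663861972190797
plate z 10.504610738274094 2.018230049519716 221
dish z 25.789504492924774
RGB plate/table [217. 213. 217.] [217. 210. 198.]
side grip 238 [462.5 220.5  81. ] top95 [81.  95.1]
rails 418 [599.9  59.3  48.3] [600.   45.1  46.9] ((602.4448852539062, 39.30454635620117), (67.92822265625, 90.5073013305664), 24.660480499267578)
worktop z 0.8008150053149359 0.7789353839101328
plate z 10.44913928698481 0.6957730333090106 202
dish z 25.576287264347147
RGB plate/table [212. 202. 203.] [220. 211. 202.]
```

View pics/ortho.png

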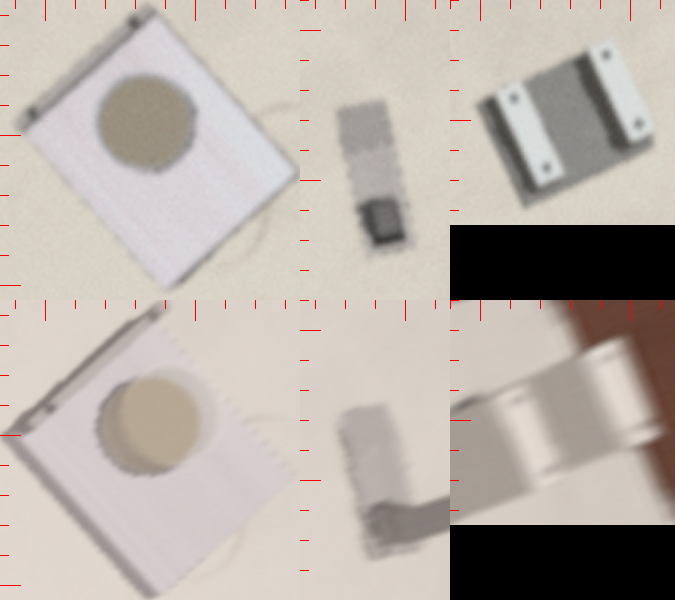

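```bash
cat >> h.py <<'E'
from scipy.optimize import minimize
def rect(cx,cy,lx,ly,z,n=25):
    t=np.linspace(-.45,.45,n); o=np.ones(n)/2; z0=np.zeros(n)
    P=np.r_[np.c_[o*lx,t*ly],np.c_[-o*lx,t*ly],np.c_[t*lx,o*ly],np.c_[t*lx,-o*ly]]+[cx,cy]
    N=np.r_[np.c_[o*2,z0],np.c_[-o*2,z0],np.c_[z0,o*2],np.c_[z0,-o*2]]
    return np.c_[P,np.full(len(P),z)],np.c_[N,np.zeros(len(P))]
def circ(r,z,n=80):
    a=np.linspace(0,2*np.pi,n,endpoint=False); N=np.c_[np.cos(a),np.sin(a),0*a]; return N*r+[0,0,z],N
def fit(ps,shape,x0,dr=(10,10,.2),w=2.5):
    P=np.vstack([s[0] for s in shape]); N=np.vstack([s[1] for s in shape])
    ims=[cv2.GaussianBlur(p["frame"].astype(np.float32),(0,0),.7) for p in ps]
    def sc(v):
        R=Rn.from_euler("z",v[2]).as_matrix(); X=P@R.T+[v[0],v[1],0]; n=N@R.T; s=0
        for p,im in zip(ps,ims):
            g=lambda Y:cv2.remap(im,*[a.astype(np.float32).reshape(1,-1) for a in proj(p,Y).T],cv2.INTER_LINEAR)[0]
            s+=np.linalg.norm(g(X+w*n)-g(X-w*n),axis=1).mean()
        return -s
    rng=np.random.default_rng(0); c=np.array(x0)+rng.uniform(-1,1,(800,3))*dr
    c=sorted(c,key=sc)[:6]
    r=min((minimize(sc,k,method="Nelder-Mead",options=dict(initial_simplex=k+np.r_[np.zeros((1,3)),np.diag([2,2,.04])])) for k in c),key=lambda r:r.fun)
    return r.x,-r.fun
STAND=[rect(0,34,70,20,50),rect(0,-34,70,20,50)]
BLADE=lambda z=1:[rect(34.5,0,101,34,z)]
E
python3 - <<'E'
from h import *
import pickle
np.set_printoptions(precision=3,suppress=True)
P=pickle.load(open("P1.pkl","rb")); t,s=P["top"],P["side"]
for nm,sh,x0,dr in[("stand",STAND,[605,37,.4],(8,8,.15)),("standfoot",[rect(0,0,80,100,8)],[605,37,.4],(8,8,.15)),("blade",BLADE(),[467,212,.2],(8,8,.15)),("plate",[rect(0,0,150,120,10.5)],[490,423,.745],(8,8,.1)),("bar",[rect(71,0,8,120,20.5)],[490,423,.745],(8,8,.1)),("dish",[circ(33,25.5)],[507,431,0],(10,10,.01)),("dishlow",[circ(33,11)],[507,431,0],(10,10,.01))]:
    print(nm,"top",*fit([t],sh,x0,dr),"side",*fit([s],sh,x0,dr),"both",*fit([t,s],sh,x0,dr))
E
```

```text
stand top [606.118  36.726   0.445] 77.06863403320312 side [605.539  37.023   0.379] 48.369468688964844 both [605.371  36.33    0.419] 118.15185546875
standfoot top [605.146  36.804   0.437] 66.71060180664062 side [597.132  49.748   0.412] 44.56696319580078 both [604.516  36.677   0.431] 103.22207641601562
blade top [471.618 212.338   0.232] 50.901798248291016 side [464.909 213.22    0.218] 34.9279899597168 both [466.399 212.048   0.221] 81.21099853515625
plate top [491.59  429.031   0.731] 39.01201248168945 side [489.761 429.344   0.728] 45.26954650878906 both [490.572 429.057   0.73 ] 82.35765075683594
bar top [489.907 422.716   0.732] 55.725616455078125 side [484.832 437.862   0.7  ] 51.94411087036133 both [489.384 424.066   0.73 ] 88.01734924316406
dish top [506.539 428.988   0.012] 70.99376678466797 side [497.049 449.696  -0.11 ] 55.677146911621094 both [506.266 429.32    0.02 ] 80.66661071777344
dishlow top [508.171 431.953   0.024] 70.76936340332031 side [505.605 433.468  -0.017] 53.05857467651367 both [507.012 432.359   0.043] 118.62989807128906
```

```bash
cat >> h.py <<'E'
import json
def smooth(n,k):  # accel ramp of k rows each end
    v=np.minimum(np.minimum(np.arange(1,n+1),np.arange(n,0,-1)),k).astype(float); return np.cumsum(v)/v.sum()
def plan(start,legs):
    """start/targets: (x,y,z,yaw[,pitch tip-down about lifter y]); legs: (target,n rows,ramp,jaw,settle). Tool pointing down."""
    Rf=lambda q:Rn.from_euler("z",q[3])*Rn.from_euler("y",q[4] if len(q)>4 else 0)*Rn.from_euler("x",np.pi)
    q0=start
    for q1,n,k,jaw,st in legs:
        R0=Rf(q0); rows=[]
        d=R0.inv().apply(np.array(q1[:3])-np.array(q0[:3]))/80; r=(R0.inv()*Rf(q1)).as_rotvec()/(2*np.pi)
        assert abs(d).max()<=1 and n+st<=20,(d,n)
        for s in list(smooth(n,k))+[1]*st: rows.append(" ".join("%g"%(round(a,4)+0) for a in [jaw,*d*s,*r*s]))
        print("->",np.round(q1,3),"\n"+"; ".join(rows)); q0=q1
def ob():
    o=readout.get_obs(); print(round(o["time"],2),"pos",np.round(o["tool_pos"],2),"rpy",np.round(o["tcp_rot"],4),"F",np.round(o["contact_force"],2),"M",np.round(o["moment"],2),"w",round(o["grip_width"],2),"ff",round(o["finger_force"],2)); return o
E
python3 - <<'E'
from h import *
o=ob(); print(np.array2string(np.array(o["joint_positions"]),precision=4))
y0=o["tcp_rot"][2]; s=(142.446,505.326,226.741,y0); g=(467,212,51.3,.22+np.pi)
w=[np.array(s)+(np.array(g)-s)*[f,f,0,f] for f in(.25,.5,.75,1)]
plan(s,[(w[0],6,2,-1,0),(w[1],6,2,-1,0),(w[2],6,2,-1,0),(w[3],6,2,-1,2)])
E
```

```text
1.3 pos [142.44 505.33 226.75] rpy [3.1415 0.     2.8668] F [-0.65 -0.32 -0.01] M [-0.01 -0.04  0.04] w 91.98 ff 0.0
[ 1.1500e+00  3.4199e-01  1.5241e+00 -2.3612e-05  1.2754e+00 -1.4601e-01]Traceback (most recent call last):
  File "<stdin>", line 5, in <module>
  File "h.py", line 69, in plan
    assert abs(d).max()<=1 and n+st<=20,(d,n)
           ^^^^^^^^^^^^^^^^^^^^^^^^^^^^
AssertionError: (array([-1.22488031e+00, -6.07098862e-01, -7.43481679e-17]), 6)
```

Emit:
step_arm(series="-1 -0.245 -0.1214 0 0 0 0; -1 -0.49 -0.2428 0 0 0 0; -1 -0.735 -0.3643 0 0 0 0; -1 -0.98 -0.4857 0 0 0 0")

```text
time: 1.7
tool_pos: [207.9, 446.1, 226.8]
tcp_rot: [3.141, 0.0, 2.867]
contact_force: [-0.1, 0.9, -0.2]
grip_width: 92.1
finger_force: 0.0
```

Emit:
step_arm(series="-1 -0.245 -0.1214 0 0 0 0; -1 -0.49 -0.2428 0 0 0 0; -1 -0.735 -0.3643 0 0 0 0; -1 -0.98 -0.4857 0 0 0 0")

```text
time: 2.1
tool_pos: [272.9, 387.3, 226.8]
tcp_rot: [3.141, 0.0, 2.867]
contact_force: [-0.2, 0.3, 0.4]
grip_width: 91.8
finger_force: 0.0
```

Emit:
step_arm(series="-1 -0.245 -0.1214 0 0 0 0; -1 -0.49 -0.2428 0 0 0 0; -1 -0.735 -0.3643 0 0 0 0; -1 -0.98 -0.4857 0 0 0 0")

```text
time: 2.5
tool_pos: [337.8, 328.7, 226.8]
tcp_rot: [3.141, 0.0, 2.867]
contact_force: [0.1, -0.1, -0.0]
grip_width: 92.1
finger_force: 0.0
```

Emit:
step_arm(series="-1 -0.245 -0.1214 0 0 0 0; -1 -0.49 -0.2428 0 0 0 0; -1 -0.735 -0.3643 0 0 0 0; -1 -0.98 -0.4857 0 0 0 0")

```text
time: 2.9
tool_pos: [402.8, 270.0, 226.8]
tcp_rot: [3.141, 0.0, 2.867]
contact_force: [-0.8, 0.4, -0.1]
grip_width: 91.8
finger_force: 0.0
```

Emit:
step_arm(series="-1 -0.245 -0.1214 0 0 0 -0.02; -1 -0.49 -0.2428 0 0 0 -0.04; -1 -0.735 -0.3643 0 0 0 -0.06; -1 -0.98 -0.4857 0 0 0 -0.0787; -1 -0.98 -0.4857 0 0 0 -0.0787; -1 -0.98 -0.4857 0 0 0 -0.0787")

```text
time: 3.5
tool_pos: [466.9, 211.9, 226.5]
tcp_rot: [3.141, -0.001, -2.925]
contact_force: [0.1, 1.1, 1.0]
grip_width: 91.8
finger_force: 0.0
```

Emit:
step_arm(series="-1 0 0 0.33 0 0 0; -1 0 0 0.66 0 0 0; -1 0 0 1 0 0 0")

```text
time: 3.8
tool_pos: [466.3, 212.9, 146.3]
tcp_rot: [3.141, 0.001, -2.923]
contact_force: [0.9, 0.2, -0.3]
grip_width: 91.9
finger_force: 0.0
```

Emit:
step_arm(series="-1 0 0 0.33 0 0 0; -1 0 0 0.66 0 0 0; -1 0 0 0.9 0 0 0; -1 0 0 1 0 0 0")

```text
time: 4.2
tool_pos: [465.2, 212.5, 65.1]
tcp_rot: [3.141, -0.003, -2.923]
contact_force: [-0.2, 0.5, 0.1]
grip_width: 91.7
finger_force: 0.0
```

Emit:
step_arm(series="-1 0 0 0.1 0 0 0; -1 0 0 0.19 0 0 0; -1 0 0 0.19 0 0 0")

```text
time: 4.5
tool_pos: [466.8, 212.1, 51.3]
tcp_rot: [3.142, -0.0, -2.922]
contact_force: [-0.8, 0.2, 0.6]
grip_width: 91.9
finger_force: 0.0
```

```bash
python3 - <<'E'
from h import *
ob(); p=vision.capture("side"); save(p,"s2.png",(230,60,550,300),2); t=vision.capture("top")
print(fit([p],BLADE(),[466,212,.22],(6,6,.1)))
E
```

```text
4.5 pos [466.81 212.12  51.3 ] rpy [ 3.1415e+00 -3.0000e-04 -2.9220e+00] F [-0.83  0.22  0.63] M [ 0.03  0.01 -0.02] w 91.87 ff 0.0
(array([4.65156681e+02, 2.14625807e+02, 1.96421974e-01]), np.float64(49.45485305786133))
```

View pics/s2.png

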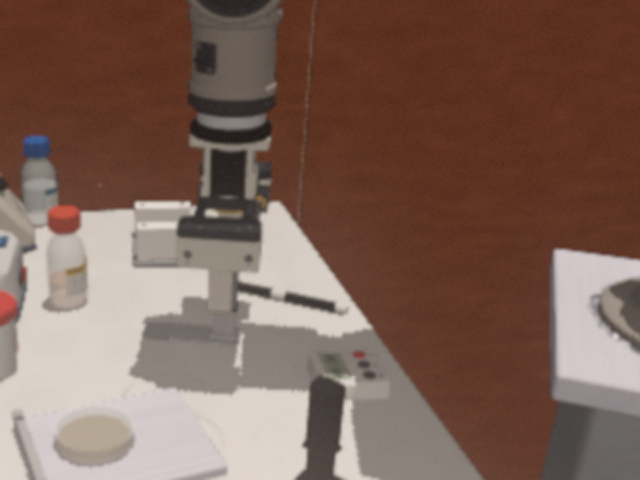

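The gripper is astride the grey lifter at about (222,300), with the finger in front of the grip and nothing else near it. I close the jaws now.

Emit:
step_arm(series="1 0 0 0 0 0 0; 1 0 0 0 0 0 0; 1 0 0 0 0 0 0; 1 0 0 0 0 0 0; 1 0 0 0 0 0 0; 1 0 0 0 0 0 0; 1 0 0 0 0 0 0; 1 0 0 0 0 0 0")

```text
time: 5.4
tool_pos: [467.0, 212.0, 51.5]
tcp_rot: [3.142, -0.0, -2.922]
contact_force: [0.2, 0.2, -0.1]
grip_width: 32.4
finger_force: 0.0
```

```bash
python3 - <<'E'
from h import *
ob(); p=vision.capture("side"); t=vision.capture("top")
for z in(0,1.2,2.5): print(z,fit([p],BLADE(z),[466,212,.22],(6,6,.1)))
for q in(p,t):
  for n in("lifter_tip",):
    for r in models.pinpoint(q,n)[:3]: print(n,round(r["p"],2),r["position"],atz(q,r["position"],0))
E
```

```text
5.4 pos [466.98 211.97  51.49] rpy [ 3.1415e+00 -1.0000e-04 -2.9219e+00] F [ 0.2   0.22 -0.09] M [ 0.02 -0.01 -0.  ] w 32.38 ff 0.0
0 (array([4.65466195e+02, 2.14462840e+02, 1.78470729e-01]), np.float64(49.234683990478516))
1.2 (array([4.64838927e+02, 2.16113927e+02, 1.78694959e-01]), np.float64(48.681846618652344))
2.5 (array([4.64230092e+02, 2.17806235e+02, 1.74956216e-01]), np.float64(47.97040557861328))
lifter_tip 0.7 [298.6, 221.8] [[558.45231012 221.13008966   0.        ]]
lifter_tip 0.65 [437.5, 329.9] [[244.76719088 438.16475049   0.        ]]
lifter_tip 0.31 [263.9, 211.1] [[649.70621016 205.36338601   0.        ]]
lifter_tip 0.7 [221.6, 199.1] [[512.19839372 431.74268267   0.        ]]
lifter_tip 0.6 [212.0, 323.1] [[250.65355657 438.44837844   0.        ]]
lifter_tip 0.2 [306.3, 286.2] [[330.05471924 243.2501994    0.        ]]
```

Still closing.

Emit:
step_arm(series="1 0 0 0 0 0 0; 1 0 0 0 0 0 0; 1 0 0 0 0 0 0; 1 0 0 0 0 0 0; 1 0 0 0 0 0 0")

```text
time: 6.1
tool_pos: [467.0, 212.0, 51.5]
tcp_rot: [3.142, 0.0, -2.922]
contact_force: [-0.1, 0.8, -1.0]
grip_width: 17.8
finger_force: 30.0
```

```bash
python3 - <<'E'
from h import *
ob(); p=vision.capture("side"); t=vision.capture("top")
print(fit([p],BLADE(.5),[466,212,.22],(6,6,.1)),fit([t],BLADE(.5),[466,212,.22],(6,6,.1)))
E
```

```text
6.1 pos [467.01 211.98  51.51] rpy [ 3.1415  0.     -2.9219] F [-0.08  0.8  -1.01] M [0.09 0.04 0.02] w 17.82 ff 29.99
(array([4.65203426e+02, 2.14308462e+02, 1.90885928e-01]), np.float64(43.367794036865234)) (array([460.83700519, 171.77768188,  -0.79202308]), np.float64(47.60972595214844))
```

```bash
python3 - <<'E'
from h import *
pi=np.pi; a=.73+pi
plan((467,212,51.54,3.3613),[((467,212,101.54,3.3613),4,2,1,0),((437,277,111.54,3.6),6,2,1,0),((407.7,341.8,111.54,a),6,2,1,0),((407.7,341.8,66.5,a),5,2,1,2)])
E
```

```text
-> [467.    212.    101.54    3.361] 
1 0 0 -0.1042 0 0 0; 1 0 0 -0.3125 0 0 0; 1 0 0 -0.5208 0 0 0; 1 0 0 -0.625 0 0 0
-> [437.   277.   111.54   3.6 ] 
1 0.0189 0.0875 -0.0125 0 0 -0.0038; 1 0.0567 0.2624 -0.0375 0 0 -0.0114; 1 0.0945 0.4373 -0.0625 0 0 -0.019; 1 0.1322 0.6123 -0.0875 0 0 -0.0266; 1 0.17 0.7872 -0.1125 0 0 -0.0342; 1 0.1889 0.8747 -0.125 0 0 -0.038
-> [407.7   341.8   111.54    3.872] 
1 -0.003 0.0888 0 0 0 -0.0043; 1 -0.009 0.2665 0 0 0 -0.013; 1 -0.015 0.4442 0 0 0 -0.0216; 1 -0.021 0.6219 0 0 0 -0.0303; 1 -0.027 0.7996 0 0 0 -0.0389; 1 -0.03 0.8884 0 0 0 -0.0432
-> [407.7   341.8    66.5     3.872] 
1 0 0 0.0704 0 0 0; 1 0 0 0.2111 0 0 0; 1 0 0 0.3519 0 0 0; 1 0 0 0.4926 0 0 0; 1 0 0 0.563 0 0 0; 1 0 0 0.563 0 0 0; 1 0 0 0.563 0 0 0
```

Emit:
step_arm(series="1 0 0 -0.1042 0 0 0; 1 0 0 -0.3125 0 0 0; 1 0 0 -0.5208 0 0 0; 1 0 0 -0.625 0 0 0")

```text
time: 6.6
tool_pos: [467.8, 212.2, 103.4]
tcp_rot: [3.141, 0.003, -2.922]
contact_force: [-0.1, 0.4, -0.8]
grip_width: 18.0
finger_force: 30.0
```

Emit:
step_arm(series="1 0.0189 0.0875 -0.0125 0 0 -0.0038; 1 0.0567 0.2624 -0.0375 0 0 -0.0114; 1 0.0945 0.4373 -0.0625 0 0 -0.019; 1 0.1322 0.6123 -0.0875 0 0 -0.0266; 1 0.17 0.7872 -0.1125 0 0 -0.0342; 1 0.1889 0.8747 -0.125 0 0 -0.038")

```text
time: 7.2
tool_pos: [436.1, 278.6, 111.5]
tcp_rot: [3.141, -0.0, -2.678]
contact_force: [0.9, 0.2, -1.4]
grip_width: 18.0
finger_force: 30.0
```

Emit:
step_arm(series="1 -0.003 0.0888 0 0 0 -0.0043; 1 -0.009 0.2665 0 0 0 -0.013; 1 -0.015 0.4442 0 0 0 -0.0216; 1 -0.021 0.6219 0 0 0 -0.0303; 1 -0.027 0.7996 0 0 0 -0.0389; 1 -0.03 0.8884 0 0 0 -0.0432")

```text
time: 7.8
tool_pos: [407.0, 343.2, 111.5]
tcp_rot: [3.141, 0.0, -2.407]
contact_force: [0.4, 0.0, -1.5]
grip_width: 18.1
finger_force: 30.0
```

Emit:
step_arm(series="1 0 0 0.0704 0 0 0; 1 0 0 0.2111 0 0 0; 1 0 0 0.3519 0 0 0; 1 0 0 0.4926 0 0 0; 1 0 0 0.563 0 0 0; 1 0 0 0.563 0 0 0; 1 0 0 0.563 0 0 0")

```text
time: 8.5
tool_pos: [407.9, 341.7, 66.4]
tcp_rot: [3.142, -0.0, -2.412]
contact_force: [1.0, 0.0, -1.0]
grip_width: 17.9
finger_force: 30.0
```

```bash
python3 - <<'E'
from h import *
import pickle
np.set_printoptions(precision=2,suppress=True)
ob(); s=vision.capture("side"); t=vision.capture("top"); pickle.dump({"top":t,"side":s},open("P2.pkl","wb"))
a=ortho(t,11,390,590,330,530,2); 
b=ortho(s,11,390,590,330,530,2); cv2.imwrite("pics/o3.png",np.hstack([a,b]))
for nm,z in(("low",11),("top",25.5)):
  for r in(33,31): print(nm,r,fit([t],[circ(r,z)],[507,431,0],(6,6,.01)),fit([s],[circ(r,z)],[507,431,0],(8,8,.01)))
for q in(s,t):
  for n,z in(("lifter_tip",15),("dish_centre",18),("plate_stop",10.5)):
    for r in models.pinpoint(q,n)[:2]: print(n,round(r["p"],2),atz(q,r["position"],z))
E
```

```text
8.5 pos [407.89 341.7   66.43] rpy [ 3.14 -0.   -2.41] F [ 1.    0.01 -0.99] M [0.06 0.04 0.02] w 17.9 ff 29.99
low 33 (array([508.21, 432.4 ,   0.02]), np.float64(50.556175231933594)) (array([505.75, 433.36,   0.06]), np.float64(53.7400016784668))
low 31 (array([509.98, 434.26,   0.06]), np.float64(51.35822677612305)) (array([505.02, 436.08,   0.04]), np.float64(42.022212982177734))
top 33 (array([506.39, 429.16,   0.02]), np.float64(49.861083984375)) (array([491.43, 443.41,   0.32]), np.float64(33.163265228271484))
top 31 (array([508.15, 430.73,   0.05]), np.float64(52.108299255371094)) (array([488.56, 442.43,  -0.  ]), np.float64(30.154727935791016))
lifter_tip 0.98 [[242.24 457.1   15.  ]]
lifter_tip 0.6 [[473.47 396.05  15.  ]]
dish_centre 0.72 [[510.76 424.05  18.  ]]
plate_stop 0.77 [[537.92 472.79  10.5 ]]
lifter_tip 0.56 [[514.74 429.05  15.  ]]
dish_centre 0.76 [[508.99 428.59  18.  ]]
plate_stop 0.67 [[541.22 467.79  10.5 ]]
```

View pics/o3.png

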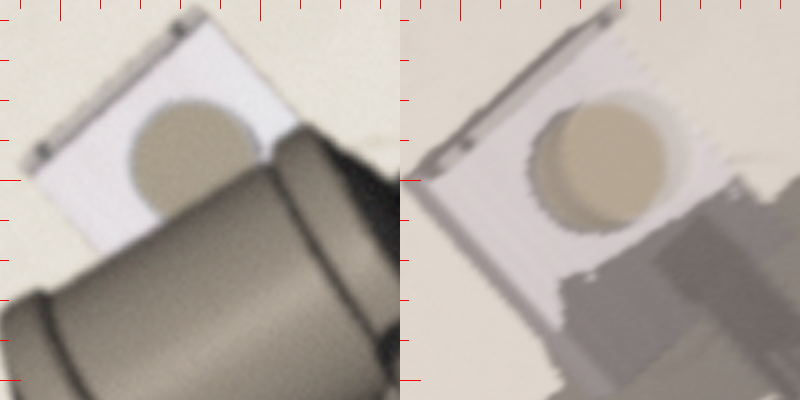

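Emit:
step_arm(series="1 0 0 0.01 0 0.001 0; 1 0 0 0.02 0 0.002 0; 1 0 0 0.0275 0 0.0028 0; 1 0 0 0.0275 0 0.0028 0; 1 0 0 0.0275 0 0.0028 0")

```text
time: 9.4
tool_pos: [407.7, 341.8, 64.2]
tcp_rot: [3.142, -0.018, -2.412]
contact_force: [0.6, 0.5, -1.0]
grip_width: 17.9
finger_force: 30.0
```

Emit:
step_arm(series="1 0 0 0.0063 0 0 0; 1 0 0 0.0063 0 0 0")

```text
time: 9.6
tool_pos: [407.7, 341.7, 63.7]
tcp_rot: [3.142, -0.018, -2.412]
contact_force: [0.1, -0.7, -1.5]
grip_width: 17.5
finger_force: 30.0
```

Emit:
step_arm(series="1 0 0 0.0063 0 0 0; 1 0 0 0.0063 0 0 0")

```text
time: 9.8
tool_pos: [407.7, 341.7, 63.2]
tcp_rot: [3.142, -0.018, -2.412]
contact_force: [0.8, 1.0, -1.6]
grip_width: 18.1
finger_force: 30.0
```

Emit:
step_arm(series="1 0 0 0.0063 0 0 0; 1 0 0 0.0063 0 0 0")

```text
time: 10.0
tool_pos: [407.7, 341.7, 62.7]
tcp_rot: [3.142, -0.018, -2.412]
contact_force: [-0.0, 0.1, -2.0]
grip_width: 17.6
finger_force: 30.0
```

Emit:
step_arm(series="1 0 0 0.0063 0 0 0; 1 0 0 0.0063 0 0 0")

```text
time: 10.2
tool_pos: [407.7, 341.8, 62.3]
tcp_rot: [3.142, -0.017, -2.412]
contact_force: [-0.5, 0.4, -2.2]
grip_width: 17.7
finger_force: 30.0
```

Emit:
step_arm(series="1 0 0 0.0063 0 0 0; 1 0 0 0.0063 0 0 0")

```text
time: 10.4
tool_pos: [407.7, 341.8, 62.1]
tcp_rot: [-3.142, -0.017, -2.412]
contact_force: [-1.6, -1.6, 4.0]
grip_width: 18.1
finger_force: 30.0
```

Emit:
step_arm(series="1 0 0 0.0063 0 0 0; 1 0 0 0.0063 0 0 0")

```text
time: 10.6
tool_pos: [407.6, 341.7, 62.0]
tcp_rot: [-3.142, -0.017, -2.412]
contact_force: [-2.9, -2.7, 7.3]
grip_width: 17.9
finger_force: 30.0
```

```bash
python3 - <<'E'
from h import *
ob(); s=vision.capture("side"); save(s,"s4.png",(200,200,460,350),3)
E
```

```text
10.6 pos [407.58 341.68  61.96] rpy [-3.1416 -0.0173 -2.4116] F [-2.87 -2.73  7.3 ] M [-0.09  0.31  0.04] w 17.91 ff 30.0
```

View pics/s4.png

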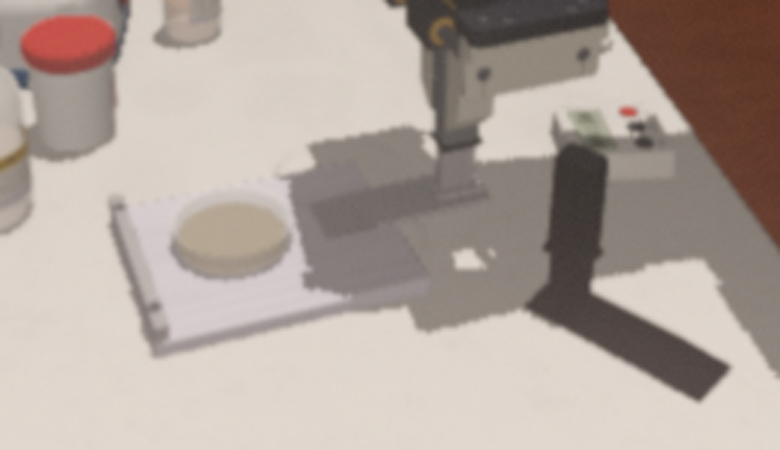

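```bash
python3 - <<'E'
from h import *
pi=np.pi; a=.73+pi; u=np.array([np.cos(.73),np.sin(.73)]); p=-.0176
q=lambda d,z:(407.7+d*u[0],341.8+d*u[1],z,a,p)
plan(q(0,61.28),[(q(26,61.5),13,2,1,1),(q(50,61.5),16,1,1,1)])
E
```

```text
-> [ 4.27075e+02  3.59139e+02  6.15000e+01  3.87200e+00 -1.80000e-02] 
1 -0.0135 0 -0.0004 0 0 0; 1 -0.0406 0 -0.0011 0 0 0; 1 -0.0677 0 -0.0018 0 0 0; 1 -0.0948 0 -0.0025 0 0 0; 1 -0.1218 0 -0.0032 0 0 0; 1 -0.1489 0 -0.0039 0 0 0; 1 -0.176 0 -0.0046 0 0 0; 1 -0.2031 0 -0.0053 0 0 0; 1 -0.2301 0 -0.006 0 0 0; 1 -0.2572 0 -0.0067 0 0 0; 1 -0.2843 0 -0.0074 0 0 0; 1 -0.3114 0 -0.0081 0 0 0; 1 -0.3249 0 -0.0085 0 0 0; 1 -0.3249 0 -0.0085 0 0 0
-> [ 4.44959e+02  3.75143e+02  6.15000e+01  3.87200e+00 -1.80000e-02] 
1 -0.0187 0 -0.0003 0 0 0; 1 -0.0375 0 -0.0007 0 0 0; 1 -0.0562 0 -0.001 0 0 0; 1 -0.075 0 -0.0013 0 0 0; 1 -0.0937 0 -0.0016 0 0 0; 1 -0.1125 0 -0.002 0 0 0; 1 -0.1312 0 -0.0023 0 0 0; 1 -0.15 0 -0.0026 0 0 0; 1 -0.1687 0 -0.003 0 0 0; 1 -0.1875 0 -0.0033 0 0 0; 1 -0.2062 0 -0.0036 0 0 0; 1 -0.225 0 -0.004 0 0 0; 1 -0.2437 0 -0.0043 0 0 0; 1 -0.2625 0 -0.0046 0 0 0; 1 -0.2812 0 -0.0049 0 0 0; 1 -0.3 0 -0.0053 0 0 0; 1 -0.3 0 -0.0053 0 0 0
```

Emit:
step_arm(series="1 -0.0135 0 -0.0004 0 0 0; 1 -0.0406 0 -0.0011 0 0 0; 1 -0.0677 0 -0.0018 0 0 0; 1 -0.0948 0 -0.0025 0 0 0; 1 -0.1218 0 -0.0032 0 0 0; 1 -0.1489 0 -0.0039 0 0 0; 1 -0.176 0 -0.0046 0 0 0; 1 -0.2031 0 -0.0053 0 0 0; 1 -0.2301 0 -0.006 0 0 0; 1 -0.2572 0 -0.0067 0 0 0; 1 -0.2843 0 -0.0074 0 0 0; 1 -0.3114 0 -0.0081 0 0 0; 1 -0.3249 0 -0.0085 0 0 0; 1 -0.3249 0 -0.0085 0 0 0")

```text
time: 12.05
tool_pos: [427.1, 359.0, 62.0]
tcp_rot: [-3.142, -0.017, -2.412]
contact_force: [-1.8, -2.3, 5.6]
grip_width: 17.7
finger_force: 30.0
```

```bash
python3 - <<'E'
from h import *
ob(); s=vision.capture("side"); t=vision.capture("top")
q=lambda d:np.array([407.7+d*np.cos(.73),341.8+d*np.sin(.73)])
im=s["frame"][:,:,::-1].copy(); im=cv2.resize(im,None,fx=3,fy=3,interpolation=cv2.INTER_CUBIC)
def dr(X,c):
    for a in proj(s,X)*3+1: cv2.circle(im,tuple(int(v) for v in a),1,c,-1)
R=Rn.from_euler("z",.73).as_matrix(); o=np.r_[q(26),0]
B=rect(34.5,0,101,34,9.5,40)[0]@R.T+o; dr(B,(0,0,255))
print("dish low",fit([s],[circ(33,9.3)],[509,433,0],(10,10,.01)))
dr(circ(33,9.3)[0]+[506.8,430.5,0],(0,255,0))
dr(rect(0,0,150,120,9.3,40)[0]@R.T+[490,425.5,0],(255,0,0))
cv2.imwrite("pics/s5.png",im[600:1050,600:1380])
E
```

```text
12.05 pos [427.07 359.05  62.  ] rpy [-3.1415 -0.0174 -2.4116] F [-1.81 -2.26  5.6 ] M [-0.1   0.29 -0.02] w 17.69 ff 30.0
dish low (array([5.13950348e+02, 4.37399227e+02, 3.98097039e-02]), np.float64(44.05365753173828))
```

View pics/s5.png

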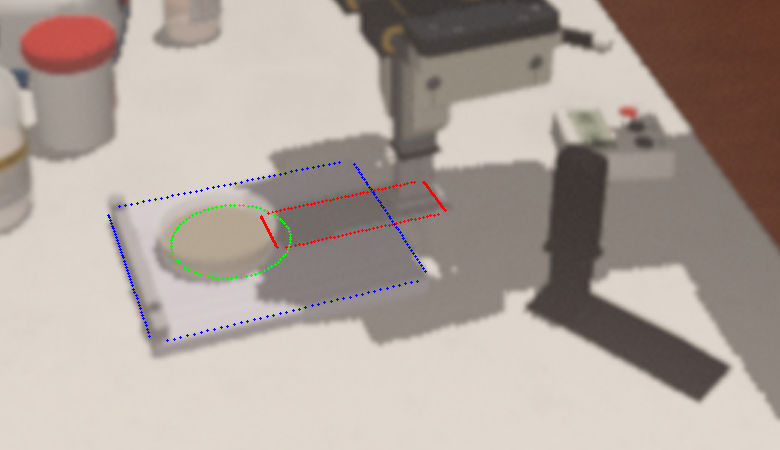

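Emit:
step_arm(series="1 -0.0187 0 -0.0003 0 0 0; 1 -0.0375 0 -0.0007 0 0 0; 1 -0.0562 0 -0.001 0 0 0; 1 -0.075 0 -0.0013 0 0 0; 1 -0.0937 0 -0.0016 0 0 0; 1 -0.1125 0 -0.002 0 0 0; 1 -0.1312 0 -0.0023 0 0 0; 1 -0.15 0 -0.0026 0 0 0; 1 -0.1687 0 -0.003 0 0 0; 1 -0.1875 0 -0.0033 0 0 0")

```text
time: 13.15
tool_pos: [438.1, 368.9, 62.1]
tcp_rot: [-3.142, -0.018, -2.412]
contact_force: [-2.2, -3.4, 6.0]
grip_width: 17.7
finger_force: 30.0
```

```bash
python3 - <<'E'
from h import *
ob(); s=vision.capture("side")
print("dish low",fit([s],[circ(33,9.3)],[515,438,0],(10,10,.01)))
C=cloud(s); m=(s["depth"]>0)&(np.hypot(C[...,0]-518,C[...,1]-443)<24)&(C[...,2]>18); X=C[m]; A=np.c_[X[:,:2]-[518,443],np.ones(len(X))]; print(m.sum(),np.linalg.lstsq(A,X[:,2],rcond=None)[0])
E
```

```text
13.15 pos [438.08 368.93  62.07] rpy [-3.1415 -0.0178 -2.4116] F [-2.22 -3.41  6.  ] M [-0.27  0.34  0.02] w 17.75 ff 30.0
dish low (array([5.19597933e+02, 4.42296914e+02, 4.48128235e-02]), np.float64(33.883819580078125))
414 [-5.19292129e-03 -4.19071832e-03  2.61256860e+01]
```

Emit:
step_arm(series="1 -0.0187 0 -0.0003 0 0 0; 1 -0.0375 0 -0.0007 0 0 0; 1 -0.0562 0 -0.001 0 0 0; 1 -0.075 0 -0.0013 0 0 0; 1 -0.0937 0 -0.0016 0 0 0; 1 -0.1125 0 -0.002 0 0 0; 1 -0.1312 0 -0.0023 0 0 0; 1 -0.15 0 -0.0026 0 0 0; 1 -0.1687 0 -0.003 0 0 0; 1 -0.1875 0 -0.0033 0 0 0")

```text
time: 14.2
tool_pos: [449.3, 378.9, 62.1]
tcp_rot: [-3.142, -0.018, -2.412]
contact_force: [-3.1, -2.7, 6.4]
grip_width: 17.9
finger_force: 30.0
```

```bash
cat >> h.py <<'E'
def dtilt(s,c,z0,r=24,u=.73):
    C=cloud(s); m=(s["depth"]>0)&(np.hypot(C[...,0]-c[0],C[...,1]-c[1])<r)&(C[...,2]>z0); X=C[m]
    d=X[:,:2]-c; A=np.c_[d@[np.cos(u),np.sin(u)],d@[-np.sin(u),np.cos(u)],np.ones(len(X))]; print("tilt fwd,lat,z",m.sum(),np.round(np.linalg.lstsq(A,X[:,2],rcond=None)[0],4))
E
python3 - <<'E'
from h import *
ob(); s=vision.capture("side")
print("dish low",fit([s],[circ(33,9.3)],[517,440,0],(10,10,.01))); dtilt(s,np.array([518,443]),18)
E
```

```text
14.2 pos [449.27 378.93  62.06] rpy [-3.1416 -0.0178 -2.4117] F [-3.06 -2.71  6.44] M [-0.21  0.32  0.  ] w 17.85 ff 30.0
dish low (array([5.19902553e+02, 4.41982777e+02, 5.17553900e-02]), np.float64(29.903106689453125))
tilt fwd,lat,z 421 [-3.22000e-02  1.30000e-03  2.67901e+01]
```

Emit:
step_arm(series="1 -0.0237 0 -0.0004 0 0 0; 1 -0.0475 0 -0.0008 0 0 0; 1 -0.0712 0 -0.0013 0 0 0; 1 -0.095 0 -0.0017 0 0 0; 1 -0.1187 0 -0.0021 0 0 0; 1 -0.1425 0 -0.0025 0 0 0; 1 -0.1662 0 -0.0029 0 0 0; 1 -0.19 0 -0.0033 0 0 0; 1 -0.2137 0 -0.0038 0 0 0; 1 -0.2375 0 -0.0042 0 0 0")

```text
time: 15.25
tool_pos: [463.5, 391.6, 62.1]
tcp_rot: [-3.142, -0.018, -2.412]
contact_force: [-3.1, -3.7, 5.0]
grip_width: 17.9
finger_force: 30.0
```

Emit:
step_arm(series="1 -0.0237 0 -0.0004 0 0 0; 1 -0.0475 0 -0.0008 0 0 0; 1 -0.0712 0 -0.0013 0 0 0; 1 -0.095 0 -0.0017 0 0 0; 1 -0.1187 0 -0.0021 0 0 0; 1 -0.1425 0 -0.0025 0 0 0; 1 -0.15 0 -0.0026 0 0 0; 1 -0.15 0 -0.0026 0 0 0")

```text
time: 16.05
tool_pos: [472.5, 399.7, 62.0]
tcp_rot: [-3.141, -0.017, -2.412]
contact_force: [-2.4, -1.9, 4.4]
grip_width: 17.6
finger_force: 30.0
```

```bash
python3 - <<'E'
from h import *
ob(); s=vision.capture("side"); save(s,"s6.png",(200,200,460,350),3)
print("dish low",fit([s],[circ(33,9.3)],[517,440,0],(10,10,.01))); dtilt(s,np.array([518,443]),18)
E
```

```text
16.05 pos [472.5  399.69  62.04] rpy [-3.1415 -0.0175 -2.4116] F [-2.42 -1.88  4.38] M [-0.05  0.21  0.06] w 17.63 ff 30.0
dish low (array([5.21756666e+02, 4.38076236e+02, 3.40062422e-02]), np.float64(24.715261459350586))
tilt fwd,lat,z 707 [-7.35800e+00 -5.82000e-02  8.03895e+01]
```

View pics/s6.png

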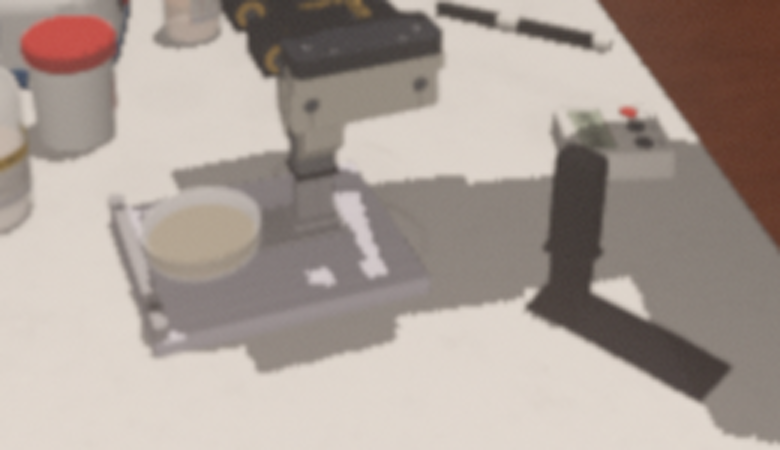

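```bash
python3 - <<'E'
from h import *
pi=np.pi; a=.73+pi; u=np.array([np.cos(.73),np.sin(.73)]); p=-.0176
q=lambda d,z,p=p:(407.7+d*u[0],341.8+d*u[1],z,a,p)
plan(q(87,61.5),[(q(94,61.5),5,2,1,1),(q(92,64.5,0),8,2,1,1),(q(90,81,0),9,3,1,1)])
E
```

```text
-> [ 4.77746e+02  4.04486e+02  6.15000e+01  3.87200e+00 -1.80000e-02] 
1 -0.0109 0 -0.0002 0 0 0; 1 -0.0328 0 -0.0006 0 0 0; 1 -0.0547 0 -0.001 0 0 0; 1 -0.0766 0 -0.0013 0 0 0; 1 -0.0875 0 -0.0015 0 0 0; 1 -0.0875 0 -0.0015 0 0 0
-> [476.256 403.152  64.5     3.872   0.   ] 
1 0.0018 0 -0.0026 0 -0.0002 0; 1 0.0055 0 -0.0079 0 -0.0006 0; 1 0.0092 0 -0.0132 0 -0.001 0; 1 0.0128 0 -0.0185 0 -0.0014 0; 1 0.0165 0 -0.0238 0 -0.0018 0; 1 0.0202 0 -0.0291 0 -0.0022 0; 1 0.0238 0 -0.0344 0 -0.0026 0; 1 0.0257 0 -0.0371 0 -0.0028 0; 1 0.0257 0 -0.0371 0 -0.0028 0
-> [474.766 401.818  81.      3.872   0.   ] 
1 0.0012 0 -0.0098 0 0 0; 1 0.0036 0 -0.0295 0 0 0; 1 0.0071 0 -0.0589 0 0 0; 1 0.0107 0 -0.0884 0 0 0; 1 0.0143 0 -0.1179 0 0 0; 1 0.0179 0 -0.1473 0 0 0; 1 0.0214 0 -0.1768 0 0 0; 1 0.0238 0 -0.1964 0 0 0; 1 0.025 0 -0.2062 0 0 0; 1 0.025 0 -0.2062 0 0 0
```

Emit:
step_arm(series="1 -0.0109 0 -0.0002 0 0 0; 1 -0.0328 0 -0.0006 0 0 0; 1 -0.0547 0 -0.001 0 0 0; 1 -0.0766 0 -0.0013 0 0 0; 1 -0.0875 0 -0.0015 0 0 0; 1 -0.0875 0 -0.0015 0 0 0")

```text
time: 16.7
tool_pos: [477.7, 404.4, 62.0]
tcp_rot: [-3.142, -0.018, -2.412]
contact_force: [-3.8, -2.8, 5.3]
grip_width: 18.2
finger_force: 30.0
```

Emit:
step_arm(series="1 0.0018 0 -0.0026 0 -0.0002 0; 1 0.0055 0 -0.0079 0 -0.0006 0; 1 0.0092 0 -0.0132 0 -0.001 0; 1 0.0128 0 -0.0185 0 -0.0014 0; 1 0.0165 0 -0.0238 0 -0.0018 0; 1 0.0202 0 -0.0291 0 -0.0022 0; 1 0.0238 0 -0.0344 0 -0.0026 0; 1 0.0257 0 -0.0371 0 -0.0028 0; 1 0.0257 0 -0.0371 0 -0.0028 0")

```text
time: 17.6
tool_pos: [476.2, 403.1, 64.6]
tcp_rot: [3.142, 0.0, -2.412]
contact_force: [-0.2, 0.2, -1.7]
grip_width: 17.8
finger_force: 30.0
```

```bash
python3 - <<'E'
from h import *
ob(); s=vision.capture("side"); save(s,"s7.png",(200,200,460,350),3)
for z in(9.3,12): print("dish low",z,fit([s],[circ(33,z)],[519,441,0],(10,10,.01)))
C=cloud(s); F=s["frame"].astype(int); amb=(F[...,0]-F[...,2]>20)&(s["depth"]>0)&(C[...,2]>18)&(C[...,2]<45)&(np.hypot(C[...,0]-518,C[...,1]-441)<30)
X=C[amb]; print(amb.sum(),X.mean(0)); d=X[:,:2]-X[:,:2].mean(0); print(np.linalg.lstsq(np.c_[d@[np.cos(.73),np.sin(.73)],d@[-np.sin(.73),np.cos(.73)],np.ones(len(d))],X[:,2],rcond=None)[0])
E
```

```text
17.6 pos [476.24 403.08  64.57] rpy [ 3.1416e+00  2.0000e-04 -2.4117e+00] F [-0.19  0.18 -1.71] M [0.03 0.09 0.  ] w 17.75 ff 30.0
dish low 9.3 (array([5.36584069e+02, 4.42210953e+02, 1.70171415e-01]), np.float64(26.930980682373047))
dish low 12 (array([5.40919421e+02, 4.37995918e+02, 2.79879718e-02]), np.float64(28.810134887695312))
443 [514.26777401 448.12694713  31.68679606]
[-6.39463053e-02  4.65159123e-03  3.16867961e+01]
```

Emit:
step_arm(series="1 -0.0075 0 0 0 0 0; 1 -0.015 0 0 0 0 0; 1 -0.0225 0 0 0 0 0; 1 -0.03 0 0 0 0 0; 1 -0.0375 0 0 0 0 0; 1 -0.045 0 0 0 0 0; 1 -0.05 0 0 0 0 0; 1 -0.05 0 0 0 0 0")

```text
time: 18.45
tool_pos: [479.3, 405.8, 64.5]
tcp_rot: [3.142, 0.0, -2.412]
contact_force: [0.6, 0.1, -1.5]
grip_width: 17.8
finger_force: 30.0
```

```bash
cat >> h.py <<'E'
def dish(s,c,u,zr):
    "amber top surface: mean and slopes along/across direction u"
    C=cloud(s); F=s["frame"].astype(int); m=(F[...,0]-F[...,2]>20)&(s["depth"]>0)&(C[...,2]>zr[0])&(C[...,2]<zr[1])&(np.hypot(C[...,0]-c[0],C[...,1]-c[1])<34)
    X=C[m]; d=X[:,:2]-X[:,:2].mean(0); A=np.c_[d@[np.cos(u),np.sin(u)],d@[-np.sin(u),np.cos(u)],np.ones(len(d))]
    k=np.linalg.lstsq(A,X[:,2],rcond=None)[0]; o=abs(A@k-X[:,2])<2.5; k=np.linalg.lstsq(A[o],X[o,2],rcond=None)[0]
    print("amber n",m.sum(),"mean",np.round(X.mean(0),1),"fwd,lat slope,z",np.round(k,4)); return m
E
python3 - <<'E'
from h import *
ob(); s=vision.capture("side"); dish(s,(515,446),.73,(18,45)); import pickle
dish(pickle.load(open("P1.pkl","rb"))["side"],(506,432),.73,(18,45))
E
```

```text
18.45 pos [479.26 405.78  64.47] rpy [ 3.1415e+00  1.0000e-04 -2.4117e+00] F [ 0.57  0.08 -1.53] M [ 0.04  0.14 -0.03] w 17.81 ff 30.0
amber n 716 mean [511.4 456.2  30.1] fwd,lat slope,z [-0.0815 -0.0668 30.63  ]
amber n 612 mean [500.  443.8  24.9] fwd,lat slope,z [-6.20000e-03 -1.94000e-02  2.53212e+01]
```

Emit:
step_arm(series="1 -0.0063 0 0 0 0 0; 1 -0.0125 0 0 0 0 0; 1 -0.0187 0 0 0 0 0; 1 -0.025 0 0 0 0 0; 1 -0.025 0 0 0 0 0")

```text
time: 19.0
tool_pos: [480.8, 407.1, 64.5]
tcp_rot: [3.142, 0.0, -2.412]
contact_force: [0.8, -0.1, -0.6]
grip_width: 17.9
finger_force: 30.0
```

Emit:
step_arm(series="1 -0.0063 0 0 0 0 0; 1 -0.0125 0 0 0 0 0; 1 -0.0125 0 0 0 0 0")

```text
time: 19.3
tool_pos: [481.5, 407.8, 64.5]
tcp_rot: [3.142, 0.0, -2.412]
contact_force: [-0.7, -0.0, -1.6]
grip_width: 17.9
finger_force: 30.0
```

Emit:
step_arm(series="1 -0.0063 0 0 0 0 0; 1 -0.0125 0 0 0 0 0; 1 -0.0125 0 0 0 0 0")

```text
time: 19.6
tool_pos: [482.1, 408.4, 64.5]
tcp_rot: [3.142, -0.0, -2.412]
contact_force: [0.0, -0.7, -1.3]
grip_width: 17.7
finger_force: 30.0
```

```bash
python3 - <<'E'
from h import *
ob(); s=vision.capture("side"); save(s,"s7.png",(220,220,350,320),6); dish(s,(515,446),.73,(18,45))
E
```

```text
19.6 pos [482.14 408.35  64.47] rpy [ 3.1415e+00 -3.0000e-04 -2.4117e+00] F [ 0.02 -0.7  -1.28] M [-0.05  0.19  0.01] w 17.72 ff 30.0
amber n 712 mean [511.3 456.   30.4] fwd,lat slope,z [-1.78000e-02 -5.91000e-02  3.09406e+01]
```

View pics/s7.png

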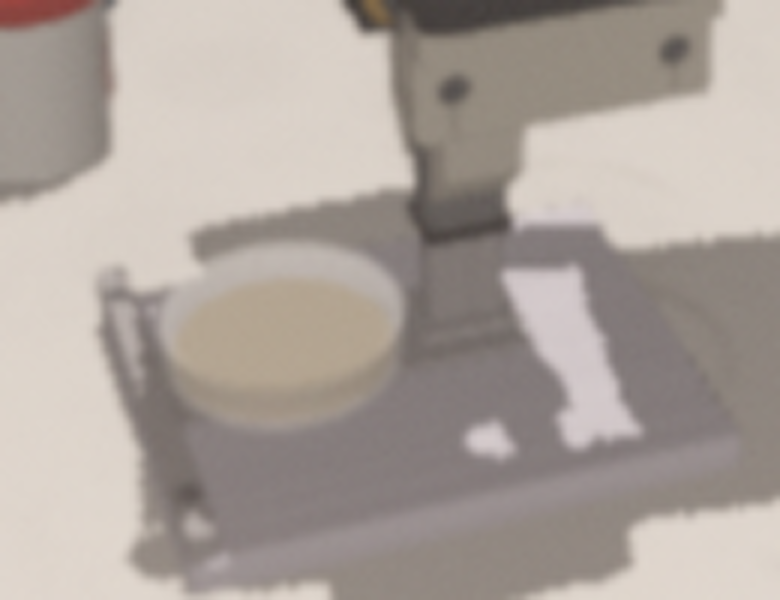

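Emit:
step_arm(series="1 -0.0063 0 0 0 0 0; 1 -0.0125 0 0 0 0 0; 1 -0.0125 0 0 0 0 0")

```text
time: 19.95
tool_pos: [482.4, 408.6, 64.4]
tcp_rot: [3.141, -0.002, -2.412]
contact_force: [-2.7, -3.3, 0.7]
grip_width: 17.8
finger_force: 30.0
```

Emit:
step_arm(series="1 -0.0063 0 0 0 0 0; 1 -0.0125 0 0 0 0 0; 1 -0.0125 0 0 0 0 0")

```text
time: 20.25
tool_pos: [482.6, 408.8, 64.3]
tcp_rot: [3.141, -0.003, -2.412]
contact_force: [-5.4, -4.9, 2.4]
grip_width: 17.9
finger_force: 30.0
```

```bash
cat >> h.py <<'E'
def inner(s,u,zr,c0,r=22):
    C=cloud(s); c=np.array(c0,float)
    m=(s["depth"]>0)&(C[...,2]>zr[0])&(C[...,2]<zr[1])&(np.hypot(C[...,0]-c[0],C[...,1]-c[1])<r)
    X=C[m]; d=X[:,:2]-c; A=np.c_[d@[np.cos(u),np.sin(u)],d@[-np.sin(u),np.cos(u)],np.ones(len(d))]
    for _ in range(3): k=np.linalg.lstsq(A,X[:,2],rcond=None)[0]; o=abs(A@k-X[:,2])<2; A,X=A[o],X[o]
    print("inner n",len(X),"slopes fwd,lat,z",np.round(k,4))
E
python3 - <<'E'
from h import *
import pickle
ob(); s=vision.capture("side"); inner(s,.73,(24,38),(516,446)); inner(s,.73,(24,38),(512,450),16)
t=vision.capture("top")
p=pickle.load(open("P1.pkl","rb")); inner(p["side"],.73,(18,32),(506,431)); inner(p["top"],.73,(18,32),(506,431))
E
```

```text
20.25 pos [482.61 408.84  64.32] rpy [ 3.1414 -0.0033 -2.4116] F [-5.45 -4.91  2.43] M [-0.92  1.03 -0.04] w 17.93 ff 30.0
inner n 343 slopes fwd,lat,z [2.20000e-03 7.90000e-03 3.13969e+01]
inner n 182 slopes fwd,lat,z [3.00000e-03 5.40000e-03 3.14516e+01]
inner n 335 slopes fwd,lat,z [-1.00000e-04  5.00000e-03  2.55982e+01]
inner n 229 slopes fwd,lat,z [1.30000e-02 1.91000e-02 2.59079e+01]
```

```bash
python3 - <<'E'
from h import *
pi=np.pi; a=.73+pi; u=np.array([np.cos(.73),np.sin(.73)])
q=lambda d,z:(407.7+d*u[0],341.8+d*u[1],z,a)
plan(q(102,64.5),[(q(99,64.5),5,2,1,1),(q(99,124),15,4,1,2),
((455,332,124,.66+pi),14,4,1,0),((455,252,124,.58+pi),14,4,1,0),((465,172,124,.5+pi),14,4,1,0),((490,97,124,.43+pi),14,4,1,1)])
E
```

```text
-> [481.472 407.82   64.5     3.872] 
1 0.0047 0 0 0 0 0; 1 0.0141 0 0 0 0 0; 1 0.0234 0 0 0 0 0; 1 0.0328 0 0 0 0 0; 1 0.0375 0 0 0 0 0; 1 0.0375 0 0 0 0 0
-> [481.472 407.82  124.      3.872] 
1 0 0 -0.0155 0 0 0; 1 0 0 -0.0465 0 0 0; 1 0 0 -0.093 0 0 0; 1 0 0 -0.1549 0 0 0; 1 0 0 -0.2169 0 0 0; 1 0 0 -0.2789 0 0 0; 1 0 0 -0.3409 0 0 0; 1 0 0 -0.4029 0 0 0; 1 0 0 -0.4648 0 0 0; 1 0 0 -0.5268 0 0 0; 1 0 0 -0.5888 0 0 0; 1 0 0 -0.6508 0 0 0; 1 0 0 -0.6973 0 0 0; 1 0 0 -0.7283 0 0 0; 1 0 0 -0.7438 0 0 0; 1 0 0 -0.7438 0 0 0; 1 0 0 -0.7438 0 0 0
-> [455.    332.    124.      3.802] 
1 0.02 -0.011 0 0 0 0.0003; 1 0.0599 -0.0331 0 0 0 0.0008; 1 0.1198 -0.0662 0 0 0 0.0015; 1 0.1997 -0.1104 0 0 0 0.0025; 1 0.2796 -0.1545 0 0 0 0.0035; 1 0.3594 -0.1986 0 0 0 0.0046; 1 0.4393 -0.2428 0 0 0 0.0056; 1 0.5192 -0.2869 0 0 0 0.0066; 1 0.5991 -0.3311 0 0 0 0.0076; 1 0.6789 -0.3752 0 0 0 0.0086; 1 0.7588 -0.4194 0 0 0 0.0096; 1 0.8187 -0.4525 0 0 0 0.0104; 1 0.8586 -0.4745 0 0 0 0.0109; 1 0.8786 -0.4856 0 0 0 0.0111
-> [455.    252.    124.      3.722] 
1 0.0139 -0.018 0 0 0 0.0003; 1 0.0418 -0.05
[... 647 characters left out ...]
.5348 0 0 0 0.0075; 1 0.3024 -0.617 0 0 0 0.0087; 1 0.3427 -0.6993 0 0 0 0.0098; 1 0.383 -0.7816 0 0 0 0.011; 1 0.4132 -0.8433 0 0 0 0.0119; 1 0.4334 -0.8844 0 0 0 0.0124; 1 0.4435 -0.905 0 0 0 0.0127
-> [490.     97.    124.      3.572] 
1 0.004 -0.0221 0 0 0 0.0003; 1 0.0119 -0.0663 0 0 0 0.0008; 1 0.0239 -0.1326 0 0 0 0.0015; 1 0.0398 -0.221 0 0 0 0.0025; 1 0.0558 -0.3094 0 0 0 0.0035; 1 0.0717 -0.3979 0 0 0 0.0046; 1 0.0876 -0.4863 0 0 0 0.0056; 1 0.1035 -0.5747 0 0 0 0.0066; 1 0.1195 -0.6631 0 0 0 0.0076; 1 0.1354 -0.7515 0 0 0 0.0086; 1 0.1513 -0.8399 0 0 0 0.0096; 1 0.1633 -0.9062 0 0 0 0.0104; 1 0.1712 -0.9505 0 0 0 0.0109; 1 0.1752 -0.9726 0 0 0 0.0111; 1 0.1752 -0.9726 0 0 0 0.0111
```

Emit:
step_arm(series="1 0.0047 0 0 0 0 0; 1 0.0141 0 0 0 0 0; 1 0.0234 0 0 0 0 0; 1 0.0328 0 0 0 0 0; 1 0.0375 0 0 0 0 0; 1 0.0375 0 0 0 0 0")

```text
time: 20.95
tool_pos: [482.0, 408.2, 64.8]
tcp_rot: [-3.141, 0.002, -2.412]
contact_force: [-0.0, -0.1, -1.2]
grip_width: 17.6
finger_force: 30.0
```

Emit:
step_arm(series="1 0 0 -0.0155 0 0 0; 1 0 0 -0.0465 0 0 0; 1 0 0 -0.093 0 0 0; 1 0 0 -0.1549 0 0 0; 1 0 0 -0.2169 0 0 0; 1 0 0 -0.2789 0 0 0; 1 0 0 -0.3409 0 0 0; 1 0 0 -0.4029 0 0 0; 1 0 0 -0.4648 0 0 0; 1 0 0 -0.5268 0 0 0; 1 0 0 -0.5888 0 0 0; 1 0 0 -0.6508 0 0 0; 1 0 0 -0.6973 0 0 0; 1 0 0 -0.7283 0 0 0; 1 0 0 -0.7438 0 0 0; 1 0 0 -0.7438 0 0 0; 1 0 0 -0.7438 0 0 0")

```text
time: 22.65
tool_pos: [481.4, 407.7, 123.8]
tcp_rot: [3.142, -0.0, -2.412]
contact_force: [0.5, -0.6, -1.0]
grip_width: 17.8
finger_force: 30.0
```

```bash
python3 - <<'E'
from h import *
ob(); s=vision.capture("side"); save(s,"s8.png",(200,120,460,320),3)
c=np.array([481.5,407.8])+52*np.array([np.cos(.73),np.sin(.73)]); print(c)
for r in(22,16): inner(s,.73,(80,98),c,r)
for z in(75,90): print(z,fit([s],[circ(33,z)],[*c,0],(8,8,.01)))
for n in("dish","dish_centre"):
  for r in models.pinpoint(s,n)[:2]: print(n,round(r["p"],2),r["position"],atz(s,r["position"],82))
E
```

```text
22.65 pos [481.38 407.66 123.77] rpy [ 3.1415e+00 -3.0000e-04 -2.4117e+00] F [ 0.53 -0.63 -1.03] M [ 0.08  0.07 -0.01] w 17.81 ff 30.0
[520.24906892 442.47722102]
inner n 327 slopes fwd,lat,z [3.90000e-03 4.90000e-03 9.10122e+01]
inner n 170 slopes fwd,lat,z [-4.30000e-03  7.80000e-03  9.10185e+01]
75 (array([5.20720259e+02, 4.40729960e+02, 3.93773948e-02]), np.float64(35.27129364013672))
90 (array([5.27261535e+02, 4.46796143e+02, 2.37265484e-02]), np.float64(24.790332794189453))
dish 0.82 [266.9, 247.6] [[512.032677   448.72754224  82.        ]]
dish_centre 0.6 [265.8, 241.2] [[522.35044799 432.62344933  82.        ]]
```

View pics/s8.png

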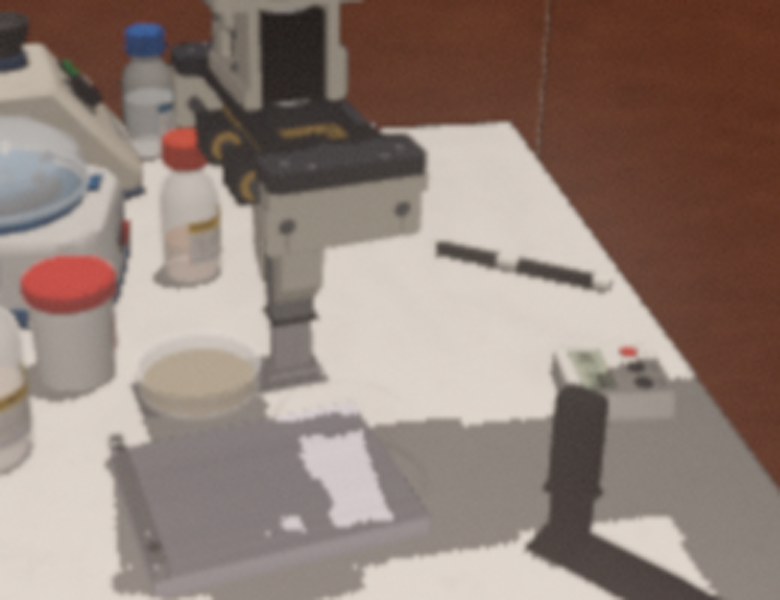

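The dish lies level on the blade and clear of the plate and bar (view crop: dish (200,375), stem (295,350)). I carry it now, routing inward of the bottle.

Emit:
step_arm(series="1 0.02 -0.011 0 0 0 0.0003; 1 0.0599 -0.0331 0 0 0 0.0008; 1 0.1198 -0.0662 0 0 0 0.0015; 1 0.1997 -0.1104 0 0 0 0.0025; 1 0.2796 -0.1545 0 0 0 0.0035; 1 0.3594 -0.1986 0 0 0 0.0046; 1 0.4393 -0.2428 0 0 0 0.0056; 1 0.5192 -0.2869 0 0 0 0.0066; 1 0.5991 -0.3311 0 0 0 0.0076; 1 0.6789 -0.3752 0 0 0 0.0086; 1 0.7588 -0.4194 0 0 0 0.0096; 1 0.8187 -0.4525 0 0 0 0.0104; 1 0.8586 -0.4745 0 0 0 0.0109; 1 0.8786 -0.4856 0 0 0 0.0111")

```text
time: 24.2
tool_pos: [454.9, 331.7, 124.1]
tcp_rot: [3.142, 0.0, -2.482]
contact_force: [-0.3, 0.1, -1.4]
grip_width: 17.8
finger_force: 30.0
```

Emit:
step_arm(series="1 0.0139 -0.018 0 0 0 0.0003; 1 0.0418 -0.0539 0 0 0 0.0009; 1 0.0836 -0.1077 0 0 0 0.0017; 1 0.1393 -0.1795 0 0 0 0.0029; 1 0.1951 -0.2514 0 0 0 0.0041; 1 0.2508 -0.3232 0 0 0 0.0052; 1 0.3066 -0.395 0 0 0 0.0064; 1 0.3623 -0.4668 0 0 0 0.0075; 1 0.418 -0.5386 0 0 0 0.0087; 1 0.4738 -0.6104 0 0 0 0.0098; 1 0.5295 -0.6823 0 0 0 0.011; 1 0.5713 -0.7361 0 0 0 0.0119; 1 0.5992 -0.772 0 0 0 0.0124; 1 0.6131 -0.79 0 0 0 0.0127")

```text
time: 25.6
tool_pos: [455.1, 251.6, 124.0]
tcp_rot: [3.142, 0.0, -2.562]
contact_force: [-0.5, 0.6, -1.4]
grip_width: 17.9
finger_force: 30.0
```

Emit:
step_arm(series="1 0.0101 -0.0206 0 0 0 0.0003; 1 0.0302 -0.0617 0 0 0 0.0009; 1 0.0605 -0.1234 0 0 0 0.0017; 1 0.1008 -0.2057 0 0 0 0.0029; 1 0.1411 -0.2879 0 0 0 0.0041; 1 0.1814 -0.3702 0 0 0 0.0052; 1 0.2217 -0.4525 0 0 0 0.0064; 1 0.262 -0.5348 0 0 0 0.0075; 1 0.3024 -0.617 0 0 0 0.0087; 1 0.3427 -0.6993 0 0 0 0.0098; 1 0.383 -0.7816 0 0 0 0.011; 1 0.4132 -0.8433 0 0 0 0.0119; 1 0.4334 -0.8844 0 0 0 0.0124; 1 0.4435 -0.905 0 0 0 0.0127")

```text
time: 27.0
tool_pos: [465.1, 171.6, 124.0]
tcp_rot: [3.142, 0.0, -2.642]
contact_force: [0.3, 0.9, -1.7]
grip_width: 18.0
finger_force: 30.0
```

Emit:
step_arm(series="1 0.004 -0.0221 0 0 0 0.0003; 1 0.0119 -0.0663 0 0 0 0.0008; 1 0.0239 -0.1326 0 0 0 0.0015; 1 0.0398 -0.221 0 0 0 0.0025; 1 0.0558 -0.3094 0 0 0 0.0035; 1 0.0717 -0.3979 0 0 0 0.0046; 1 0.0876 -0.4863 0 0 0 0.0056; 1 0.1035 -0.5747 0 0 0 0.0066; 1 0.1195 -0.6631 0 0 0 0.0076; 1 0.1354 -0.7515 0 0 0 0.0086; 1 0.1513 -0.8399 0 0 0 0.0096; 1 0.1633 -0.9062 0 0 0 0.0104; 1 0.1712 -0.9505 0 0 0 0.0109; 1 0.1752 -0.9726 0 0 0 0.0111; 1 0.1752 -0.9726 0 0 0 0.0111")

```text
time: 28.5
tool_pos: [490.1, 96.8, 124.0]
tcp_rot: [3.141, 0.0, -2.711]
contact_force: [-0.0, -0.5, -1.5]
grip_width: 17.7
finger_force: 30.0
```

```bash
python3 - <<'E'
from h import *
ob(); s=vision.capture("side"); t=vision.capture("top")
c=np.array([490,97])+52*np.array([np.cos(.43),np.sin(.43)]); print(c)
for r in(22,16): inner(s,.43,(80,98),c,r)
for z in(75,90): print(z,fit([s],[circ(33,z)],[*c,0],(8,8,.01)))
for z in(75,90): print("top",z,fit([t],[circ(33,z)],[*c,0],(8,8,.01)))
print("stand",fit([t],STAND,[605.5,36.6,.43],(8,8,.1)),fit([s],STAND,[605.5,36.6,.43],(8,8,.1)))
E
```

```text
28.5 pos [490.09  96.83 123.97] rpy [ 3.1415  0.     -2.711 ] F [-0.  -0.5 -1.5] M [ 0.11  0.11 -0.  ] w 17.66 ff 30.0
[537.26621898 118.67728173]
inner n 118 slopes fwd,lat,z [-7.00000e-04  7.00000e-04  9.13256e+01]
inner n 57 slopes fwd,lat,z [-1.50000e-03  4.30000e-03  9.13659e+01]
75 (array([5.38448163e+02, 1.11755345e+02, 1.73104607e-02]), np.float64(23.700815200805664))
90 (array([5.27866062e+02, 1.11807247e+02, 5.13511820e-03]), np.float64(31.69370460510254))
top 75 (array([5.38802723e+02, 1.13316492e+02, 9.99199600e-03]), np.float64(46.685699462890625))
top 90 (array([5.37033314e+02, 1.14053266e+02, 3.48523755e-02]), np.float64(46.063087463378906))
stand (array([6.00289237e+02, 5.03028704e+01, 3.23401069e-01]), np.float64(36.6085319519043)) (array([6.0535867e+02, 3.7052671e+01, 3.8309556e-01]), np.float64(42.2870979309082))
```

```bash
python3 - <<'E'
from h import *
pi=np.pi; b=.437+pi
plan((490,97,124,.43+pi),[((557.8,17.1,124,b),18,4,1,2),((557.8,17.1,105,b),8,3,1,2),((557.8,17.1,93,b),12,2,1,2)])
E
```

```text
Traceback (most recent call last):
  File "h.py", line 69, in plan
    assert abs(d).max()<=1 and n+st<=20,(d,n)
           ^^^^^^^^^^^^^^^^^^^^^^^^^^^^
AssertionError: (array([-3.53998759e-01, -1.26112755e+00, -1.54443581e-16]), 18)
```

```bash
python3 - <<'E'
from h import *
pi=np.pi; b=.437+pi
plan((490,97,124,.43+pi),[((524,57,124,.43+pi),10,3,1,0),((557.8,17.1,124,b),10,3,1,2),((557.8,17.1,105,b),8,3,1,2),((557.8,17.1,93,b),12,2,1,2)])
E
```

```text
-> [524.     57.    124.      3.572] 
1 -0.0074 -0.0263 0 0 0 0; 1 -0.0222 -0.079 0 0 0 0; 1 -0.0445 -0.1579 0 0 0 0; 1 -0.0667 -0.2369 0 0 0 0; 1 -0.0889 -0.3158 0 0 0 0; 1 -0.1112 -0.3948 0 0 0 0; 1 -0.1334 -0.4737 0 0 0 0; 1 -0.1556 -0.5527 0 0 0 0; 1 -0.1705 -0.6053 0 0 0 0; 1 -0.1779 -0.6317 0 0 0 0
-> [557.8    17.1   124.      3.579] 
1 -0.0073 -0.0262 0 0 0 0; 1 -0.022 -0.0787 0 0 0 -0.0001; 1 -0.044 -0.1574 0 0 0 -0.0003; 1 -0.066 -0.2361 0 0 0 -0.0004; 1 -0.0881 -0.3147 0 0 0 -0.0006; 1 -0.1101 -0.3934 0 0 0 -0.0007; 1 -0.1321 -0.4721 0 0 0 -0.0008; 1 -0.1541 -0.5508 0 0 0 -0.001; 1 -0.1688 -0.6032 0 0 0 -0.0011; 1 -0.1761 -0.6295 0 0 0 -0.0011; 1 -0.1761 -0.6295 0 0 0 -0.0011; 1 -0.1761 -0.6295 0 0 0 -0.0011
-> [557.8    17.1   105.      3.579] 
1 0 0 0.0132 0 0 0; 1 0 0 0.0396 0 0 0; 1 0 0 0.0792 0 0 0; 1 0 0 0.1188 0 0 0; 1 0 0 0.1583 0 0 0; 1 0 0 0.1979 0 0 0; 1 0 0 0.2243 0 0 0; 1 0 0 0.2375 0 0 0; 1 0 0 0.2375 0 0 0; 1 0 0 0.2375 0 0 0
-> [557.8    17.1    93.      3.579] 
1 0 0 0.0068 0 0 0; 1 0 0 0.0205 0 0 0; 1 0 0 0.0341 0 0 0; 1 0 0 0.0477 0 0 0; 1 0 0 0.0614 0 0 0; 1 0 0 0.075 0 0 0; 1 0 0 0.0886 0 0 0; 1 0 0 0.1023 0 0 0; 1 0 0 0.1159 0 0 0; 1 0 0 0.1295 0 0 0; 1 0 0 0.1432 0 0 0; 1 0 0 0.15 0 0 0; 1 0 0 0.15 0 0 0; 1 0 0 0.15 0 0 0
```

Emit:
step_arm(series="1 -0.0074 -0.0263 0 0 0 0; 1 -0.0222 -0.079 0 0 0 0; 1 -0.0445 -0.1579 0 0 0 0; 1 -0.0667 -0.2369 0 0 0 0; 1 -0.0889 -0.3158 0 0 0 0; 1 -0.1112 -0.3948 0 0 0 0; 1 -0.1334 -0.4737 0 0 0 0; 1 -0.1556 -0.5527 0 0 0 0; 1 -0.1705 -0.6053 0 0 0 0; 1 -0.1779 -0.6317 0 0 0 0")

```text
time: 29.6
tool_pos: [524.4, 56.6, 123.9]
tcp_rot: [3.142, 0.0, -2.711]
contact_force: [-0.4, 0.1, -1.0]
grip_width: 18.1
finger_force: 30.0
```

Emit:
step_arm(series="1 -0.0073 -0.0262 0 0 0 0; 1 -0.022 -0.0787 0 0 0 -0.0001; 1 -0.044 -0.1574 0 0 0 -0.0003; 1 -0.066 -0.2361 0 0 0 -0.0004; 1 -0.0881 -0.3147 0 0 0 -0.0006; 1 -0.1101 -0.3934 0 0 0 -0.0007; 1 -0.1321 -0.4721 0 0 0 -0.0008; 1 -0.1541 -0.5508 0 0 0 -0.001; 1 -0.1688 -0.6032 0 0 0 -0.0011; 1 -0.1761 -0.6295 0 0 0 -0.0011; 1 -0.1761 -0.6295 0 0 0 -0.0011; 1 -0.1761 -0.6295 0 0 0 -0.0011")

```text
time: 30.8
tool_pos: [557.8, 17.2, 123.9]
tcp_rot: [3.141, -0.0, -2.704]
contact_force: [-0.7, 0.4, -2.2]
grip_width: 17.9
finger_force: 30.0
```

Emit:
step_arm(series="1 0 0 0.0132 0 0 0; 1 0 0 0.0396 0 0 0; 1 0 0 0.0792 0 0 0; 1 0 0 0.1188 0 0 0; 1 0 0 0.1583 0 0 0; 1 0 0 0.1979 0 0 0; 1 0 0 0.2243 0 0 0; 1 0 0 0.2375 0 0 0; 1 0 0 0.2375 0 0 0; 1 0 0 0.2375 0 0 0")

```text
time: 31.8
tool_pos: [558.0, 17.1, 105.0]
tcp_rot: [-3.142, 0.0, -2.704]
contact_force: [-0.7, 0.5, -0.8]
grip_width: 18.0
finger_force: 30.0
```

```bash
python3 - <<'E'
from h import *
np.set_printoptions(precision=2,suppress=True)
ob(); s=vision.capture("side"); t=vision.capture("top")
c=np.array([605.5,36.6]); v=np.array([[.906,.423],[-.423,.906]])
for r in(22,16): inner(s,.437,(60,80),c,r)
for nm,p in(("top",t),("side",s)):
  for z in(56,71):
    x,f=fit([p],[circ(33,z)],[*c,0],(9,9,.01)); print(nm,z,x[:2],f,"fwd,lat from stand",v@(x[:2]-c))
  x,f=fit([p],STAND,[605.5,36.6,.437],(6,6,.06)); print("stand",x,f)
  F=p["frame"].astype(int); C=cloud(p); m=(F[...,0]-F[...,2]>18)&(abs(C[...,2]-68)<8)&(np.hypot(*(C[...,:2]-c).transpose(2,0,1))<45); X=C[m]; 
  if m.sum()>10: print("amber",m.sum(),cv2.minEnclosingCircle(X[:,:2].astype(np.float32)),"mean",v@(X[:,:2].mean(0)-c))
E
```

```text
31.8 pos [557.99  17.08 105.04] rpy [-3.14  0.   -2.7 ] F [-0.7   0.5  -0.79] M [ 0.07  0.1  -0.03] w 17.99 ff 30.0
inner n 90 slopes fwd,lat,z [ 0.01 -0.   72.49]
inner n 49 slopes fwd,lat,z [-0.   -0.03 72.48]
top 56 [606.75  38.23] 34.226829528808594 fwd,lat from stand [1.82 0.94]
top 71 [603.5   39.99] 34.9657096862793 fwd,lat from stand [-0.38  3.92]
stand [621.19  33.63   0.59] 43.95439147949219
amber 270 ((602.9834594726562, 41.25362014770508), 28.17196273803711) mean [10.95  8.5 ]
side 56 [618.28   0.01] 39.36491012573242 fwd,lat from stand [ -3.9  -38.56]
side 71 [602.94  38.29] 43.14600372314453 fwd,lat from stand [-1.61  2.61]
stand [605.77  33.09   0.42] 39.31180191040039
amber 223 ((600.4120483398438, 40.095062255859375), 35.71647644042969) mean [-1.25 23.58]
```

Emit:
step_arm(series="1 0 0 0.0068 0 0 0; 1 0 0 0.0205 0 0 0; 1 0 0 0.0341 0 0 0; 1 0 0 0.0477 0 0 0; 1 0 0 0.0614 0 0 0; 1 0 0 0.0682 0 0 0; 1 0 0 0.0682 0 0 0")

```text
time: 32.6
tool_pos: [557.9, 17.1, 99.4]
tcp_rot: [3.141, -0.0, -2.704]
contact_force: [-0.3, -0.6, -1.3]
grip_width: 17.9
finger_force: 30.0
```

Emit:
step_arm(series="1 0 0 0.01 0 0 0; 1 0 0 0.02 0 0 0; 1 0 0 0.035 0 0 0; 1 0 0 0.05 0 0 0; 1 0 0 0.065 0 0 0; 1 0 0 0.08 0 0 0; 1 0 0 0.08 0 0 0")

```text
time: 33.3
tool_pos: [557.8, 17.1, 92.9]
tcp_rot: [3.141, -0.0, -2.704]
contact_force: [0.5, 1.0, -0.8]
grip_width: 17.8
finger_force: 30.0
```

```bash
python3 - <<'E'
from h import *
np.set_printoptions(precision=2,suppress=True)
ob(); s=vision.capture("side"); t=vision.capture("top")
c=np.array([605.5,36.6]); v=np.array([[.906,.423],[-.423,.906]])
for r in(22,16): inner(s,.437,(55,80),c,r)
for nm,p in(("top",t),("side",s)):
  for z in(50,65):
    x,f=fit([p],[circ(33,z)],[*c,0],(9,9,.01)); print(nm,z,x[:2],f,"fwd,lat from stand",v@(x[:2]-c))
E
```

```text
33.3 pos [557.83  17.1   92.91] rpy [ 3.14 -0.   -2.7 ] F [ 0.48  0.99 -0.77] M [ 0.07  0.08 -0.03] w 17.76 ff 30.0
inner n 90 slopes fwd,lat,z [-0.   -0.01 65.97]
inner n 47 slopes fwd,lat,z [ 0.   -0.02 65.87]
top 50 [604.93  49.61] 36.99502182006836 fwd,lat from stand [ 4.99 12.02]
top 65 [602.97  39.9 ] 33.64289093017578 fwd,lat from stand [-0.89  4.06]
side 50 [603.04  49.22] 19.665998458862305 fwd,lat from stand [ 3.11 12.47]
side 65 [605.21  39.28] 41.292266845703125 fwd,lat from stand [0.87 2.55]
```

Emit:
step_arm(series="1 0 0 0.02 0 0 0; 1 0 0 0.05 0 0 0; 1 0 0 0.08 0 0 0; 1 0 0 0.1 0 0 0; 1 0 0 0.1 0 0 0")

```text
time: 33.9
tool_pos: [557.7, 17.1, 84.7]
tcp_rot: [3.141, -0.001, -2.704]
contact_force: [0.1, 0.1, -1.7]
grip_width: 17.8
finger_force: 30.0
```

Emit:
step_arm(series="1 0.03 0 0 0 0 0; 1 0.1 0 0 0 0 0; 1 0.2 0 0 0 0 0; 1 0.32 0 0 0 0 0; 1 0.44 0 0 0 0 0; 1 0.56 0 0 0 0 0; 1 0.68 0 0 0 0 0; 1 0.8 0 0 0 0 0; 1 0.92 0 0 0 0 0; 1 1 0 0 0 0 0")

```text
time: 34.9
tool_pos: [484.6, -17.2, 85.1]
tcp_rot: [3.141, -0.0, -2.704]
contact_force: [-0.6, 0.2, -1.3]
grip_width: 17.9
finger_force: 30.0
```

Emit:
step_arm(series="1 0.1 0 0 0 0 0; 1 0.25 0 0 0 0 0; 1 0.4 0 0 0 0 0; 1 0.5 0 0 0 0 0; 1 0.5 0 0 0 0 0")

```text
time: 35.4
tool_pos: [448.1, -34.1, 85.1]
tcp_rot: [3.141, -0.001, -2.705]
contact_force: [0.7, 0.4, -1.0]
grip_width: 17.8
finger_force: 30.0
```

```bash
python3 - <<'E'
from h import *
import pickle
np.set_printoptions(precision=2,suppress=True)
ob(); s=vision.capture("side"); t=vision.capture("top"); pickle.dump({"top":t,"side":s},open("P9.pkl","wb"))
c=np.array([605.5,36.6]); v=np.array([[.906,.423],[-.423,.906]])
inner(s,.437,(55,80),c,22); inner(t,.437,(55,80),c,22)
for nm,p in(("top",t),("side",s)):
  for z in(50,65):
   for r in(33,31):
    x,f=fit([p],[circ(r,z)],[*c,0],(9,9,.01)); print(nm,z,r,x[:2],f,"fwd,lat",v@(x[:2]-c))
  x,f=fit([p],[rect(0,0,80,100,8)],[605.5,36.6,.437],(6,6,.06)); print("foot",x,f)
  C=cloud(p); d=(C[...,:2]-c)@v.T; m=(p["depth"]>0)&(C[...,2]>58)&(C[...,2]<75)&(np.hypot(d[...,0],d[...,1])<45); X=d[m]; print("hi pts",m.sum(),"fwd ext",np.percentile(X[:,0],[2,50,98]),"lat ext",np.percentile(X[:,1],[2,50,98]))
  m=(p["depth"]>0)&(C[...,2]>44)&(C[...,2]<56)&(abs(d[...,0])<60)&(abs(d[...,1])<60); X=d[m]; print("rail pts",m.sum(),"fwd",np.percentile(X[:,0],[2,50,98]),"lat",np.percentile(X[:,1],[2,50,98]))
  for n in("dish_centre","stand_top"):
    for r in models.pinpoint(p,n)[:1]: print(n,round(r["p"],2),r["position"],v@(atz(p,r["position"],57.5 if n[0]=="d" else 50)[0][:2]-c))
E
```

```text
35.4 pos [448.12 -34.14  85.12] rpy [ 3.14 -0.   -2.7 ] F [ 0.65  0.45 -1.02] M [0.07 0.04 0.04] w 17.85 ff 30.0
inner n 87 slopes fwd,lat,z [-0.    0.   66.01]
inner n 233 slopes fwd,lat,z [-0.01 -0.02 66.29]
top 50 33 [606.49  40.66] 57.535255432128906 fwd,lat [2.61 3.26]
top 50 31 [606.55  43.53] 46.373130798339844 fwd,lat [3.88 5.84]
top 65 33 [603.17  42.86] 60.294654846191406 fwd,lat [0.54 6.66]
top 65 31 [603.53  45.27] 49.291229248046875 fwd,lat [1.88 8.69]
foot [605.09  37.13   0.44] 67.03812408447266
hi pts 841 fwd ext [-30.69  -0.34  30.08] lat ext [-27.05   3.68  34.04]
rail pts 496 fwd [-35.    -3.38  33.92] lat [-44.2  -24.75  43.71]
dish_centre 0.95 [408.0, 154.5] [ 1.39 -0.81]
stand_top 0.72 [406.0, 152.1] [ 8.69 -0.96]
side 50 33 [604.67  36.34] 26.914592742919922 fwd,lat [-0.86  0.12]
side 50 31 [602.62  36.61] 24.06299591064453 fwd,lat [-2.61  1.23]
side 65 33 [605.31  38.79] 41.36757278442383 fwd,lat [0.76 2.07]
side 65 31 [607.36  40.53] 35.461029052734375 fwd,lat [3.35 2.77]
foot [603.22  34.98   0.41] 41.169464111328125
hi pts 289 fwd ext [-31.74  -1.42  28.61] lat ext [-25.81  15.21  36.95]
rail pts 195 fwd [-35.24   1.36  32.08] lat [-21.83  41.38  47.6 ]
dish_centre 0.88 [310.2, 162.9] [ 0.81 -7.61]
stand_top 0.75 [310.5, 168.7] [ 1.08 12.16]
```

```bash
python3 - <<'E'
from h import *
import pickle
np.set_printoptions(precision=2,suppress=True)
A=pickle.load(open("P1.pkl","rb")); B=pickle.load(open("P9.pkl","rb"))
c=np.array([605.5,36.6]); v=np.array([[.906,.423],[-.423,.906]])
for n in("top","side"):
    a,b=A[n],B[n]; Ca,Cb=cloud(a),cloud(b); d=(Cb[...,:2]-c)@v.T
    m=(b["depth"]>0)&(abs(Cb[...,2]-66)<6)&(np.hypot(d[...,0],d[...,1])<50); X=d[m]
    print(n,m.sum(),"centroid",X.mean(0),"circle",cv2.minEnclosingCircle(X.astype(np.float32)),"trim ext mid",[(np.percentile(X[:,i],1)+np.percentile(X[:,i],99))/2 for i in(0,1)])
    da=(Ca[...,:2]-c)@v.T
    m=(a["depth"]>0)&(abs(Ca[...,2]-50)<6)&(abs(da)<55).all(-1); Y=da[m]; print(" rails P1",m.sum(),"fwd",np.percentile(Y[:,0],[1,99]),"lat outer/inner",np.percentile(Y[:,1],[1,99]),Y[Y[:,1]<0,1].mean(),Y[Y[:,1]>0,1].mean())
    F=np.abs(a["frame"].astype(int)-b["frame"]).sum(2); g=(F>40)&(np.hypot(d[...,0],d[...,1])<60); 
    uv=proj(b,np.r_[c+0,65][None])[0]; yy,xx=np.nonzero(g&(np.hypot(*(np.mgrid[0:400,0:640]-uv[::-1][:,None,None]))<26)); print(" diff px",len(xx),(v@(atz(b,[[xx.mean(),yy.mean()]],60)[0][:2]-c)))
E
```

```text
top 831 centroid [-0.15  3.66] circle ((0.4068087041378021, 3.248779535293579), 34.19772720336914) trim ext mid [np.float64(0.05654675684560928), np.float64(3.661540476937711)]
 rails P1 665 fwd [-35.4   34.41] lat outer/inner [-43.91  43.88] -33.63172312264206 34.36123751785879
 diff px 512 [1.87 2.49]
side 267 centroid [-1.7  10.46] circle ((-1.2703055143356323, 4.440150260925293), 35.046653747558594) trim ext mid [np.float64(-1.8511551847869718), np.float64(5.198993882338611)]
 rails P1 299 fwd [-35.85  32.24] lat outer/inner [-40.05  48.29] -27.938228110878633 39.83623521343742
 diff px 295 [-0.3  11.32]
```

Emit:
step_arm(series="1 -0.05 0 0 0 0 0; 1 -0.15 0 0 0 0 0; 1 -0.3 0 0 0 0 0; 1 -0.45 0 0 0 0 0; 1 -0.6 0 0 0 0 0; 1 -0.75 0 0 0 0 0; 1 -0.9 0 0 0 0 0; 1 -1 0 0 0 0 0")

```text
time: 36.5
tool_pos: [522.9, 0.7, 85.0]
tcp_rot: [-3.142, 0.0, -2.703]
contact_force: [-0.2, 0.4, -1.8]
grip_width: 17.6
finger_force: 30.0
```

Emit:
step_arm(series="1 -0.1 0 0 0 0 0; 1 -0.22 0 0 0 0 0; 1 -0.34 0 0 0 0 0; 1 -0.44 0 0 0 0 0; 1 -0.5 0 0 0 0 0; 1 -0.53 0 0 0 0 0; 1 -0.53 0 0 0 0 0; 1 -0.53 0 0 -0.05 0 0; 1 -0.53 0 0 0 0 0")

```text
time: 37.4
tool_pos: [562.1, 8.9, 83.8]
tcp_rot: [3.138, -0.0, -2.716]
contact_force: [-4.5, 6.0, -4.7]
grip_width: 17.7
finger_force: 30.1
```

I mistyped a roll into row 8, and the lifter rolled briefly before the next row took it back. I check the state and the dish before going on.

```bash
cat > chk.py <<'E'
from h import *
np.set_printoptions(precision=2,suppress=True)
o=ob(); s=vision.capture("side"); t=vision.capture("top"); ob()
c=np.array([605.5,36.6]); v=np.array([[.906,.423],[-.423,.906]])
print("tool rel stand fwd,lat",v@(np.array(readout.get_obs()["tool_pos"][:2])-c))
inner(s,.437,(50,80),c,22); inner(t,.437,(50,80),c,22)
for b in(t,s):
    C=cloud(b); d=(C[...,:2]-c)@v.T; m=(b["depth"]>0)&(abs(C[...,2]-66)<6)&(np.hypot(d[...,0],d[...,1])<50); X=d[m]
    print(m.sum(),"centroid",X.mean(0),"ext",np.percentile(X,[1,99],axis=0).ravel())
E
python3 chk.py
```

```text
37.4 pos [562.07   8.89  83.83] rpy [ 3.14 -0.   -2.72] F [-4.52  5.99 -4.7 ] M [1.25 1.24 0.49] w 17.74 ff 30.07
37.5 pos [558.84  17.41  84.77] rpy [-3.14 -0.   -2.71] F [-0.78  0.79 -1.63] M [ 0.09  0.09 -0.06] w 17.48 ff 30.0
tool rel stand fwd,lat [-50.39   2.35]
inner n 93 slopes fwd,lat,z [-0.   -0.01 66.16]
inner n 110 slopes fwd,lat,z [ 0.05  0.   65.71]
389 centroid [11.42 10.93] ext [-26.1  -14.43  32.52  35.75]
286 centroid [-4.56 10.11] ext [-47.72 -26.73  28.92  38.65]
```

Emit:
step_arm(series="1 0 0 -0.03 0 0 0; 1 0 0 -0.07 0 0 0; 1 0 0 -0.11 0 0 0; 1 0 0 -0.14 0 0 0; 1 0 0 -0.155 0 0 0; 1 0 0 -0.165 0 0 0; 1 0 0 -0.175 0 0 0; 1 0 0 -0.185 0 0 0; 1 0 0 -0.195 0 0 0; 1 0 0 -0.205 0 0 0; 1 0 0 -0.215 0 0 0; 1 0 0 -0.2233 0 0 0; 1 0 0 -0.2233 0 0 0; 1 0 0 -0.2233 0 0 0")

```text
time: 38.9
tool_pos: [560.1, 18.1, 103.0]
tcp_rot: [3.142, 0.0, -2.704]
contact_force: [0.9, -0.6, -1.1]
grip_width: 17.8
finger_force: 30.0
```

```bash
sed 's/-66)<6/-70)<6/' chk.py > chk2.py; python3 chk2.py
```

```text
38.9 pos [560.1   18.12 102.99] rpy [ 3.14  0.   -2.7 ] F [ 0.88 -0.63 -1.14] M [0.09 0.09 0.02] w 17.77 ff 30.0
39.0 pos [560.09  18.12 102.94] rpy [ 3.14  0.   -2.7 ] F [ 0.66 -0.02 -1.61] M [0.01 0.07 0.03] w 17.93 ff 30.0
tool rel stand fwd,lat [-48.96   2.46]
inner n 94 slopes fwd,lat,z [ 0.    0.   69.87]
inner n 97 slopes fwd,lat,z [ 0.    0.02 69.92]
382 centroid [11.98 10.12] ext [-25.14 -17.42  32.94  35.82]
287 centroid [-5.13 11.04] ext [-47.48 -23.64  28.81  37.88]
```

Emit:
step_arm(series="1 0 -0.008 0 0 0 0; 1 0 -0.018 0 0 0 0; 1 0 -0.028 0 0 0 0; 1 0 -0.036 0 0 0 0; 1 0 -0.042 0 0 0 0; 1 0 -0.042 0 0 0 0; 1 0 -0.042 0.01 0 0 0; 1 0 -0.042 0.02 0 0 0; 1 0 -0.042 0.03 0 0 0; 1 0 -0.042 0.04 0 0 0; 1 0 -0.042 0.05 0 0 0; 1 0 -0.042 0.06 0 0 0; 1 0 -0.042 0.08 0 0 0; 1 0 -0.042 0.11 0 0 0; 1 0 -0.042 0.15 0 0 0; 1 0 -0.042 0.19 0 0 0; 1 0 -0.042 0.2233 0 0 0; 1 0 -0.042 0.2233 0 0 0")

```text
time: 40.8
tool_pos: [561.2, 15.1, 84.6]
tcp_rot: [3.141, -0.001, -2.704]
contact_force: [-1.0, 0.2, -0.1]
grip_width: 17.8
finger_force: 30.0
```

Emit:
step_arm(series="1 0.03 0 0 0 0 0; 1 0.1 0 0 0 0 0; 1 0.2 0 0 0 0 0; 1 0.32 0 0 0 0 0; 1 0.44 0 0 0 0 0; 1 0.56 0 0 0 0 0; 1 0.68 0 0 0 0 0; 1 0.8 0 0 0 0 0; 1 0.92 0 0 0 0 0; 1 1 0 0 0 0 0")

```text
time: 41.8
tool_pos: [488.2, -19.2, 85.1]
tcp_rot: [3.141, -0.0, -2.704]
contact_force: [-0.8, 0.4, -1.0]
grip_width: 17.9
finger_force: 30.0
```

Emit:
step_arm(series="1 0.12 0 0 0 0 0; 1 0.27 0 0 0 0 0; 1 0.42 0 0 0 0 0; 1 0.54 0 0 0 0 0; 1 0.54 0 0 0 0 0")

```text
time: 42.3
tool_pos: [448.6, -37.6, 85.1]
tcp_rot: [3.141, -0.001, -2.705]
contact_force: [0.3, -0.1, -0.8]
grip_width: 18.0
finger_force: 30.0
```

```bash
python3 chk.py
```

```text
42.3 pos [448.64 -37.57  85.11] rpy [ 3.14 -0.   -2.7 ] F [ 0.32 -0.08 -0.77] M [ 0.04  0.04 -0.  ] w 18.01 ff 30.0
42.4 pos [450.16 -37.37  85.32] rpy [-3.14  0.   -2.7 ] F [ 0.02 -0.19 -0.41] M [ 0.05  0.06 -0.01] w 17.94 ff 30.0
tool rel stand fwd,lat [-172.03   -1.31]
inner n 89 slopes fwd,lat,z [-0.   -0.01 66.14]
inner n 224 slopes fwd,lat,z [ 0.01 -0.01 66.4 ]
829 centroid [0.07 0.34] ext [-31.52 -31.13  31.94  32.35]
269 centroid [-1.51  8.29] ext [-31.87 -27.33  28.82  35.63]
```

```bash
python3 - <<'E'
from h import *
pi=np.pi
plan((449.8,-37.0,85.14,.437+pi),[((445,15,125,.437+pi),7,2,1,0),((445,75,125,.38+pi),6,2,1,0),((448,140,115,.3+pi),7,2,1,0),((460,212,105,.22+pi),7,2,1,0),((460,212,53.5,.22+pi),9,2,1,2)])
E
```

```text
-> [445.     15.    125.      3.579] 
1 -0.0184 0.0512 -0.0415 0 0 0; 1 -0.0552 0.1536 -0.1246 0 0 0; 1 -0.092 0.256 -0.2076 0 0 0; 1 -0.1288 0.3583 -0.2906 0 0 0; 1 -0.1656 0.4607 -0.3737 0 0 0; 1 -0.2023 0.5631 -0.4567 0 0 0; 1 -0.2207 0.6143 -0.4982 0 0 0
-> [445.     75.    125.      3.522] 
1 -0.0317 0.068 0 0 0 0.0009; 1 -0.0952 0.2039 0 0 0 0.0027; 1 -0.1587 0.3398 0 0 0 0.0045; 1 -0.2222 0.4757 0 0 0 0.0064; 1 -0.2857 0.6116 0 0 0 0.0082; 1 -0.3174 0.6795 0 0 0 0.0091
-> [448.    140.    115.      3.442] 
1 -0.028 0.0617 0.0104 0 0 0.0011; 1 -0.084 0.1852 0.0313 0 0 0.0032; 1 -0.1401 0.3086 0.0521 0 0 0.0053; 1 -0.1961 0.432 0.0729 0 0 0.0074; 1 -0.2521 0.5555 0.0938 0 0 0.0095; 1 -0.3082 0.6789 0.1146 0 0 0.0117; 1 -0.3362 0.7406 0.125 0 0 0.0127
-> [460.    212.    105.      3.362] 
1 -0.0341 0.068 0.0104 0 0 0.0011; 1 -0.1023 0.2039 0.0313 0 0 0.0032; 1 -0.1705 0.3398 0.0521 0 0 0.0053; 1 -0.2387 0.4757 0.0729 0 0 0.0074; 1 -0.307 0.6116 0.0938 0 0 0.0095; 1 -0.3752 0.7475 0.1146 0 0 0.0117; 1 -0.4093 0.8155 0.125 0 0 0.0127
-> [460.    212.     53.5     3.362] 
1 0 0 0.0402 0 0 0; 1 0 0 0.1207 0 0 0; 1 0 0 0.2012 0 0 0; 1 0 0 0.2816 0 0 0; 1 0 0 0.3621 0 0 0; 1 0 0 0.4426 0 0 0; 1 0 0 0.523 0 0 0; 1 0 0 0.6035 0 0 0; 1 0 0 0.6438 0 0 0; 1 0 0 0.6438 0 0 0; 1 0 0 0.6438 0 0 0
```

Emit:
step_arm(series="1 -0.0184 0.0512 -0.0415 0 0 0; 1 -0.0552 0.1536 -0.1246 0 0 0; 1 -0.092 0.256 -0.2076 0 0 0; 1 -0.1288 0.3583 -0.2906 0 0 0; 1 -0.1656 0.4607 -0.3737 0 0 0; 1 -0.2023 0.5631 -0.4567 0 0 0; 1 -0.2207 0.6143 -0.4982 0 0 0")

```text
time: 43.1
tool_pos: [445.3, 15.8, 125.8]
tcp_rot: [-3.141, 0.001, -2.703]
contact_force: [1.3, 0.3, -0.7]
grip_width: 17.7
finger_force: 30.0
```

Emit:
step_arm(series="1 -0.0317 0.068 0 0 0 0.0009; 1 -0.0952 0.2039 0 0 0 0.0027; 1 -0.1587 0.3398 0 0 0 0.0045; 1 -0.2222 0.4757 0 0 0 0.0064; 1 -0.2857 0.6116 0 0 0 0.0082; 1 -0.3174 0.6795 0 0 0 0.0091")

```text
time: 43.7
tool_pos: [444.8, 75.6, 124.7]
tcp_rot: [3.141, -0.0, -2.761]
contact_force: [-0.2, 0.4, -0.4]
grip_width: 17.8
finger_force: 30.0
```

Emit:
step_arm(series="1 -0.028 0.0617 0.0104 0 0 0.0011; 1 -0.084 0.1852 0.0313 0 0 0.0032; 1 -0.1401 0.3086 0.0521 0 0 0.0053; 1 -0.1961 0.432 0.0729 0 0 0.0074; 1 -0.2521 0.5555 0.0938 0 0 0.0095; 1 -0.3082 0.6789 0.1146 0 0 0.0117; 1 -0.3362 0.7406 0.125 0 0 0.0127")

```text
time: 44.4
tool_pos: [448.0, 140.3, 114.7]
tcp_rot: [3.141, -0.0, -2.841]
contact_force: [-1.2, -0.4, -1.4]
grip_width: 17.4
finger_force: 30.0
```

Emit:
step_arm(series="1 -0.0341 0.068 0.0104 0 0 0.0011; 1 -0.1023 0.2039 0.0313 0 0 0.0032; 1 -0.1705 0.3398 0.0521 0 0 0.0053; 1 -0.2387 0.4757 0.0729 0 0 0.0074; 1 -0.307 0.6116 0.0938 0 0 0.0095; 1 -0.3752 0.7475 0.1146 0 0 0.0117; 1 -0.4093 0.8155 0.125 0 0 0.0127")

```text
time: 45.1
tool_pos: [460.2, 212.4, 104.8]
tcp_rot: [3.142, 0.0, -2.921]
contact_force: [-0.0, 0.2, -2.0]
grip_width: 18.5
finger_force: 30.0
```

Emit:
step_arm(series="1 0 0 0.0402 0 0 0; 1 0 0 0.1207 0 0 0; 1 0 0 0.2012 0 0 0; 1 0 0 0.2816 0 0 0; 1 0 0 0.3621 0 0 0; 1 0 0 0.4426 0 0 0; 1 0 0 0.523 0 0 0; 1 0 0 0.6035 0 0 0; 1 0 0 0.6438 0 0 0; 1 0 0 0.6438 0 0 0; 1 0 0 0.6438 0 0 0")

```text
time: 46.2
tool_pos: [460.1, 211.9, 53.6]
tcp_rot: [3.142, 0.0, -2.921]
contact_force: [0.8, -0.3, -1.1]
grip_width: 18.2
finger_force: 30.0
```

Emit:
step_arm(series="1 0 0 0.008 0 0 0; 1 0 0 0.016 0 0 0; 1 0 0 0.022 0 0 0; 1 0 0 0.022 0 0 0")

```text
time: 46.6
tool_pos: [460.0, 211.9, 51.7]
tcp_rot: [3.142, 0.0, -2.921]
contact_force: [0.1, -0.0, -0.6]
grip_width: 18.3
finger_force: 30.0
```

Emit:
step_arm(series="1 0 0 0.004 0 0 0; 1 0 0 0.004 0 0 0; 1 0 0 0.004 0 0 0")

```text
time: 46.9
tool_pos: [460.0, 211.9, 51.7]
tcp_rot: [3.142, 0.0, -2.921]
contact_force: [-2.5, -0.4, 3.8]
grip_width: 18.0
finger_force: 30.0
```

Emit:
step_arm(series="0.4 0 0 0 0 0 0; 0.4 0 0 0 0 0 0; 0.4 0 0 0 0 0 0; 0.4 0 0 0 0 0 0; 0 0 0 0 0 0 0; 0 0 0 0 0 0 0; 0 0 0 0 0 0 0; 0 0 0 0 0 0 0; 0 0 0 0 0 0 0")

```text
time: 47.8
tool_pos: [460.0, 211.9, 51.4]
tcp_rot: [3.142, 0.0, -2.921]
contact_force: [0.3, 0.0, 0.3]
grip_width: 46.2
finger_force: 0.0
```

Released on the worktop, and the fingers are clear of the grip. I retreat straight up and check everything.

Emit:
step_arm(series="0 0 0 -0.15 0 0 0; 0 0 0 -0.4 0 0 0; 0 0 0 -0.7 0 0 0; 0 0 0 -1 0 0 0")

```text
time: 48.2
tool_pos: [459.9, 211.8, 133.1]
tcp_rot: [3.142, 0.0, -2.921]
contact_force: [-0.0, 1.1, 0.7]
grip_width: 45.8
finger_force: 0.0
```

Emit:
step_arm(series="0 0 0 -0.3 0 0 0; 0 0 0 -0.65 0 0 0; 0 0 0 -1 0 0 0")

```text
time: 48.5
tool_pos: [459.7, 211.8, 213.5]
tcp_rot: [3.141, 0.001, -2.921]
contact_force: [-0.3, -0.0, 0.0]
grip_width: 46.1
finger_force: 0.0
```

Emit:
step_arm(series="0 0.3 0 0 0 0 0; 0 0.65 0 0 0 0 0; 0 1 0 0 0 0 0; 0 1 0 0 0 0 0")

```text
time: 48.9
tool_pos: [379.0, 193.8, 212.3]
tcp_rot: [3.141, -0.001, -2.92]
contact_force: [-0.5, 0.1, 0.3]
grip_width: 45.6
finger_force: 0.0
```

```bash
cat > fin.py <<'E'
from h import *
import pickle
np.set_printoptions(precision=2,suppress=True)
exec(open("chk.py").read().replace("from h import *",""))
P=pickle.load(open("P1.pkl","rb"))
for n,b in(("side",s),("top",t)):
    for th in("lifter","lifter_grip","lifter_tip","bottle","timer","marker"):
        f=lambda p:[(round(r["p"],2),np.round(r["position"])) for r in models.pinpoint(p,th)[:2]]
        print(n,th,f(b))
    C=cloud(b); m=(b["depth"]>0)&(np.hypot(C[...,0]-460,C[...,1]-212)<30)&(C[...,2]>40)&(C[...,2]<110); X=C[m]; print("grip",m.sum(),X.mean(0) if m.any() else "",np.percentile(X[:,2],98) if m.any() else "")
    a=P[n]
    for nm,(x,y,z) in dict(bottle=(640,206,50),timer=(329,240,15),marker=(425,114,8)).items():
        uv=proj(a,[[x,y,z]])[0].astype(int); w=np.s_[max(uv[1]-25,0):uv[1]+25,uv[0]-30:uv[0]+30]
        print(" change",nm,np.abs(a["frame"][w].astype(int)-b["frame"][w]).sum(2).mean().round(1))
print("blade",fit([s],BLADE(.5),[460,213,.22],(8,8,.1)))
E
python3 fin.py
```

```text
48.9 pos [378.99 193.8  212.28] rpy [ 3.14 -0.   -2.92] F [-0.48  0.07  0.27] M [ 0.01  0.01 -0.03] w 45.63 ff 0.0
49.0 pos [382.21 194.44 212.5 ] rpy [ 3.14  0.   -2.92] F [0.83 0.74 0.38] M [ 0.06 -0.03 -0.03] w 45.51 ff 0.0
tool rel stand fwd,lat [-135.53  237.45]
inner n 92 slopes fwd,lat,z [ 0.01 -0.   66.17]
inner n 247 slopes fwd,lat,z [ 0.    0.01 66.32]
823 centroid [0.13 0.12] ext [-31.53 -31.1   32.11  32.18]
266 centroid [-1.52  8.11] ext [-31.86 -27.76  29.    35.67]
side lifter [(0.91, array([342., 231.])), (0.82, array([390., 304.]))]
side lifter_grip [(0.73, array([344., 197.]))]
side lifter_tip [(0.86, array([441., 327.])), (0.7, array([302., 220.]))]
side bottle [(0.92, array([265., 212.]))]
side timer [(0.61, array([404., 253.]))]
side marker [(0.51, array([372., 208.]))]
grip 342 [455.79 218.92  70.62] 96.07452986592783
 change bottle 1.8
 change timer 114.0
 change marker 74.0
top lifter [(0.86, array([230., 288.])), (0.82, array([327., 223.]))]
top lifter_grip [(0.91, array([222., 288.])), (0.58, array([322., 223.]))]
top lifter_tip [(0.67, array([217., 322.])), (0.6, array([317., 191.]))]
top bottle [(0.72, array([328., 138.]))]
top timer []
top marker []
grip 98 [460.64 211.71  94.4 ] 98.65653155081189
 change bottle 27.4
 change timer 212.4
 change marker 244.3
blade (array([458.26, 209.66,   0.25]), np.float64(24.9766845703125))
```

```bash
python3 -c "
from plant import order
print(order.close_job())"
```

```text
the job is handed in; nothing more can be done
None
```

I handed the job in at about 49 s: the dish lies flat and centred on the stand to within about 1 mm, the lifter stands upright and released on the worktop, and the bottle, timer and marker showed no sign of having moved (arm partly over the last two); to centre the dish I re-lifted it once, and a mistyped row in that step rolled the lifter inside the slot for about 0.1 s (a few newtons, the dish stayed put).

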